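# Set out the stencil boards for the print class

### The arm

A 6-joint arm with a two-finger parallel gripper is mounted at the origin on the work surface. World frame = base frame: x ahead of the robot, y to its left, z up, the work surface at z = 0. Lengths are in mm, angles in rad, forces in N, time in s.
With the tool pointing down it reaches from about 300 to 950 mm from the base axis. Payload 3.1 kg.
Tool frame: the origin (TCP) lies between the finger pads; the fingertips stand 19 mm ahead of it and the grasp point (between the pads) is the TCP; z points along the fingers, y is the line along which they close (so a half turn about z gives the same grasp; the last joint's range is limited). The gripper opens to 85 mm and grips with 20 to 120 N. Pads are 22 mm wide; open, the fingers measure 114 mm over their backs; the gripper's body (76 mm by 85 mm) begins 54 mm behind the grasp point. The pads swing forward as they close: fully open they stand 13 mm farther back than shut.
Start: joints at [-1.336, 0.308, 1.634, -0, 1.2, -0.07], TCP at [187.537, -596.206, 250.272] pointing down, gripper open.
Joint ranges: [-3.06, 3.06], [-0.79, 1.96], [0.05, 2.63], [-1.19, 4.34], [0.05, 2.64], [-2.94, 2.94]. Speed limits (rad/s): [2.79, 2.79, 3.14, 3.14, 3.14, 3.14].

### API

Orientations are given as a rotation vector (axis times angle).
In Python, from rig import r gives the robot as it stands. The module is installed in compiled form; this text tells all that it offers.
- The arm moves only by the tool drive_tool, never from a script. Its argument "motion" is a list of rows, each a list of 7 numbers: the turn, a rotation vector about the tool's x, y, z scaled (see below), then the shift along the tool's x, y, z scaled (see below), then the opening, from -1 (shut) to 1 (fully open). In form: [[rx, ry, rz, tx, ty, tz, jaw], ...]. A call has 1 to 8 rows; each row shifts and turns the commanded pose from where the row before left it, along the tool's axes as they then stand; what a row does not reach is not made up. The controller multiplies each number of a shift by 2.5 cm and each number of a turn by 8 degrees. A row lasts 1/8 s, in which the tool goes at most 62.5 mm and 10.7 degrees, less where a joint would pass 70% of its speed; a pose out of reach is approached as far as the arm can. A call with a number of a shift or a turn outside -1 to 1 is refused whole. A call with a gripper value outside its range is refused whole. The fingers move at their own pace and stop on an object; "force" is the grip in N (left out, the last holds). Time passes only in rows, so rows that do not move let the fingers close. It gives the time, the measured TCP pose, the force, the opening and the grip force at its end, in the units of the state.
- r.read_state(): the state, without advancing time (a new reading comes with each control period).
- r.snapshot(name): name is "scene" or "side" or "wrist"; returns the picture (420x560x3 uint8, red, green, blue); there is no depth.
- r.camera_model(name): a dict with "camera_matrix" (3x3 intrinsics, pixels), "rvec" (rotation vector, rad) and "tvec" (3), from world to camera coordinates, as OpenCV has them. Camera axes: x right, y down, z forward; pixel columns grow to the right and rows downward; lengths in mm; the calibration is good to about 2 mm. The wrist camera is an equidistant fisheye: a pixel r from the principal point sees the ray r / f radians off the axis. A picture is of the moment at which its call begins: read the wrist's pose just before it. camera_model takes no time and is no camera call; for the wrist camera it gives the pose at the moment of the call.
- r.job_done(): hands the job in; it is judged then, once.
The state is a dict: "time_s": time; "qpos": joint angles; "qd": joint speeds; "tau": joint torques, N m; "tool_pos": TCP position; "eef_rot": TCP orientation; "ft_force": force on the tool from outside, world axes, zero at the start; "wrist_torque": the same for the moment, N m; "finger_gap": finger opening in mm; "grip_force": force on a finger pad.
Only numpy, scipy, OpenCV 4.12 (cv2) and the standard library are available. Lean on these libraries where they do the work, as an engineer would, in place of code of your own. Each camera call takes 0.05 s, during which the arm holds its last target. There are 200 camera calls.

### The job

Take the cover off the storage case and stand it on the table, handle up. Gently lean every stencil board from the case on the display stand, side by side without overlapping, foot on the plate behind the front lip, upper part back against the rail, right way up and picture side showing; then put the cover back on the case, fully seated. Leave the roll of tape, the paint jar and the mug where they are.

Things in the scene. Friction and masses are not known exactly. Their poses are not given: they have to be found in the camera images.
- case: Heavy black open-topped case, fixed, 246 (x) by 108 (y) mm. Level shoulder 85 mm up carries the cover's rim; inside it a 5 mm neck, 226 by 88 mm outside, rises to 100 mm. Five slots along y between foam blocks (tops at 85 mm), centred at x = -84, -42, 0, 42, 84 mm, 14 mm wide, 78 mm long, floor 10 mm above the table. Origin: centre of the underside, on the table; z up.
- cover: Loose black cover, 0.3 kg: upside-down tray 246 (x) by 108 (y) mm, 83 mm high, inside 236 by 98 mm (5 mm clear of the case's neck all round). On top a bar handle along x, 100 mm long, 16 mm wide (y), 16 mm thick, its top 118 mm above the rim, 19 mm free beneath; pinch it across y. Origin: centre of the rim plane (underside). Seated, it is 85 mm above the case's origin, either way round.
- board1: Loose brown hardboard stencil board, a dark flower on one face: 10 mm thick (x), 70 mm wide (y), 140 mm high (z), 0.1 kg. Origin: centre of its lower edge; z to the upper edge; +x is the picture side. May be absent; else it starts upright in any slot of the case, origin 10 mm above the table, its upper 50 mm above the neck and under the cover, +x as the case's +x.
- board2: Loose brown hardboard stencil board, a dark bicycle on one face: 10 mm thick (x), 70 mm wide (y), 140 mm high (z), 0.1 kg. Origin: centre of its lower edge; z to the upper edge; +x is the picture side. May be absent; else it starts upright in any slot of the case, origin 10 mm above the table, its upper 50 mm above the neck and under the cover, +x as the case's +x.
- board3: Loose brown hardboard stencil board, a dark globe on one face: 10 mm thick (x), 70 mm wide (y), 140 mm high (z), 0.1 kg. Origin: centre of its lower edge; z to the upper edge; +x is the picture side. May be absent; else it starts upright in any slot of the case, origin 10 mm above the table, its upper 50 mm above the neck and under the cover, +x as the case's +x.
- board4: Loose brown hardboard stencil board, a dark hand on one face: 10 mm thick (x), 70 mm wide (y), 140 mm high (z), 0.1 kg. Origin: centre of its lower edge; z to the upper edge; +x is the picture side. May be absent; else it starts upright in any slot of the case, origin 10 mm above the table, its upper 50 mm above the neck and under the cover, +x as the case's +x.
- board5: Loose brown hardboard stencil board, a dark tree on one face: 10 mm thick (x), 70 mm wide (y), 140 mm high (z), 0.1 kg. Origin: centre of its lower edge; z to the upper edge; +x is the picture side. May be absent; else it starts upright in any slot of the case, origin 10 mm above the table, its upper 50 mm above the neck and under the cover, +x as the case's +x.
- stand: Wooden display stand, fixed. Foot plate 110 (x) by 430 (y) mm, top 12 mm above the table. Rail: 12 mm round bar along y, 430 mm long, axis at x = -20 mm, 80 mm above the table, a post under each end. Front lip x = 26 to 36 mm, top 24 mm above the table. Boards stand between lip and rail, tops leaning to -x (about 20 degrees), pictures to +x; room for 5. Origin: centre of the underside; z up.
- tape: Roll of paper tape lying flat, 104 mm across, 45 mm high, not to be disturbed. Origin: centre of the underside.
- paint: Closed paint jar, 70 mm across, 95 mm high, not to be disturbed. Origin: centre of the underside.
- mug: White mug, 80 mm across, 95 mm high, not to be disturbed. Origin: centre of the underside.

How it is judged (in metres and radians):
On the way:
1. the cover is off the case and stands on the table, handle up, at rest (height (world z) of cover below 0.012 m and angle between cover's own z axis and vertical below 0.1 rad and horizontal distance between cover and case above 0.12 m and linear speed of cover below 0.02 m/s), for 0.2 s.
At the end, for the whole second after the job is handed in: Each board: foot on the plate between rail and lip, leaning back on the rail 7 to 30 degrees, picture in front, square to the rail within 0.15 rad, feet 66 mm or more apart, within 190 mm of the middle. Cover on the shoulder: 12 mm off centre at most, height +5/-6 mm, level to 0.06 rad. All at rest (x of board1 in the frame of stand between -0.016 and 0.028 m and y of board1 in the frame of stand between -0.19 and 0.19 m and z of board1 in the frame of stand between 0.009 and 0.021 m and angle between board1's own x axis and vertical between 1.03 and 1.45 rad and angle between each of board1, board2, board3, board4, board5's own z axis and vertical below 0.6 rad and angle between the y axis of each of board1, board2, board3, board4, board5 and the y axis of stand, either way round below 0.15 rad and linear speed of each of board1, board2, board3, board4, board5, cover below 0.02 m/s and x of board2 in the frame of stand between -0.016 and 0.028 m and y of board2 in the frame of stand between -0.19 and 0.19 m and z of board2 in the frame of stand between 0.009 and 0.021 m and angle between board2's own x axis and vertical between 1.03 and 1.45 rad and x of board3 in the frame of stand between -0.016 and 0.028 m and y of board3 in the frame of stand between -0.19 and 0.19 m and z of board3 in the frame of stand between 0.009 and 0.021 m and angle between board3's own x axis and vertical between 1.03 and 1.45 rad and x of board4 in the frame of stand between -0.016 and 0.028 m and y of board4 in the frame of stand between -0.19 and 0.19 m and z of board4 in the frame of stand between 0.009 and 0.021 m and angle between board4's own x axis and vertical between 1.03 and 1.45 rad and x of board5 in the frame of stand between -0.016 and 0.028 m and y of board5 in the frame of stand between -0.19 and 0.19 m and z of board5 in the frame of stand between 0.009 and 0.021 m and angle between board5's own x axis and vertical between 1.03 and 1.45 rad and horizontal distance between board1 and board2 above 0.066 m and horizontal distance between each of board1, board2 and board3 above 0.066 m and horizontal distance between each of board1, board2, board3 and board4 above 0.066 m and horizontal distance between each of board1, board2, board3, board4 and board5 above 0.066 m and z of cover in the frame of case between 0.079 and 0.09 m and horizontal distance between cover and case below 0.012 m and angle between cover's own z axis and vertical below 0.06 rad); the robot touches nothing.
It fails at once if the tape, paint jar or mug is moved more than 30 mm (distance of any of tape, paint, mug from where it was at the start of the episode above 0.03 m).
It fails at once if a board is dropped, slapped or pressed on the stand with more than 35 N (contact force between any of board1, board2, board3, board4, board5 and stand above 35 N).
Of board1, board2, board3, board4, board5 only 3 to 5 are there at a start; the rules pass over those that are not, and their reading is None.
At some moment in a run one of cover may be knocked a few centimetres aside while the robot is not near it.
It also fails if it takes over 210 s, if anything falls off the work surface, if the arm or the gripper's body presses on something with over 40 N, if the wrist force passes 120 N, or if a joint passes its speed limit or range.

## Working session

There is one attempt and no reset: what is moved stays moved. The work goes in short steps, Python scripts to look and compute and a tool call to move; the robot and the scene stay as the last step left them, time stands still between calls to the robot, and variables do not carry over. Pictures are saved under pics/ and viewed, at most 16 in all, crops included, and the job is handed in when it is done.

Besides the shell and the picture viewer there is one more tool, called after "Emit:" by a JSON object that holds its "name" and its "arguments", one argument or row to a line. drive_tool: Moves the arm, as the interface text tells. Shifts and turns lie within -1 to 1; 1 stands for 2.5 cm of shift or 8 degrees of turn. Its arguments: {"type":"object","properties":{"motion":{"type":"array"},"force":{"type":"number"}},"required":["motion"]}

```bash
mkdir -p pics
cat > h.py <<'E'
import numpy as np, cv2
from rig import r
from scipy.spatial.transform import Rotation as R
def snap(n,f):
    m=r.camera_model(n); im=r.snapshot(n); cv2.imwrite('pics/'+f+'.png',im[:,:,::-1]); np.save('pics/'+f+'.npy',np.array([m['camera_matrix'],R.from_rotvec(np.ravel(m['rvec'])).as_matrix(),np.tile(np.ravel(m['tvec']),(3,1))])); return im
def ray(f,u,v,fish=False):
    K,Rm,t=np.load('pics/'+f+'.npy'); t=t[0]
    x=(u-K[0,2])/K[0,0]; y=(v-K[1,2])/K[1,1]
    if fish:
        th=np.hypot(x,y); d=np.array([x/th*np.sin(th),y/th*np.sin(th),np.cos(th)]) if th>0 else np.array([0,0,1.])
    else: d=np.array([x,y,1.])
    d=Rm.T@d; return -Rm.T@t, d/np.linalg.norm(d)
def onz(f,u,v,z,fish=False):
    c,d=ray(f,u,v,fish); return c+d*(z-c[2])/d[2]
def tri(*rs):
    A=np.zeros((3,3));b=np.zeros(3)
    for c,d in rs:
        P=np.eye(3)-np.outer(d,d);A+=P;b+=P@c
    p=np.linalg.solve(A,b); return p,[np.linalg.norm((np.eye(3)-np.outer(d,d))@(p-c)) for c,d in rs]
def proj(f,p,fish=False):
    K,Rm,t=np.load('pics/'+f+'.npy'); q=Rm@np.array(p,float)+t[0]
    if fish:
        th=np.arctan2(np.hypot(q[0],q[1]),q[2]); a=np.hypot(q[0],q[1]); x,y=q[0]/a*th,q[1]/a*th
    else: x,y=q[0]/q[2],q[1]/q[2]
    return np.array([K[0,0]*x+K[0,2],K[1,1]*y+K[1,2]])
def st():
    s=r.read_state(); print({k:np.round(s[k],3).tolist() for k in ('time_s','qpos','tool_pos','eef_rot','ft_force','finger_gap','grip_force')}); return s
E
python3 - <<'E'
from h import *
s=st()
print(R.from_rotvec(s['eef_rot']).as_matrix().round(3))
for n in ('scene','side','wrist'):
    im=snap(n,n+'0'); m=r.camera_model(n); K,Rm,t=np.load(f'pics/{n}0.npy'); print(n,K[0,0],(-Rm.T@t[0]).round(0),Rm[2].round(2))
a=cv2.imread('pics/scene0.png');b=cv2.imread('pics/side0.png');c=cv2.imread('pics/wrist0.png')
E
```

```text
{'time_s': 0.0, 'qpos': [-1.336, 0.309, 1.635, 0.0, 1.2, -0.07], 'tool_pos': [187.343, -595.425, 249.029], 'eef_rot': [-3.103, -0.477, 0.0], 'ft_force': [-0.344, 0.849, 0.155], 'finger_gap': 85.222, 'grip_force': 0.0}
[[ 0.954  0.3   -0.001]
 [ 0.3   -0.954  0.002]
 [ 0.    -0.002 -1.   ]]
scene 447.4941423905427 [ 647.  366. 1232.] [-0.12 -0.3  -0.95]
side 438.721748546443 [378. 880. 652.] [ 0.12 -0.82 -0.56]
wrist 325.19226210127806 [ 265. -572.  373.] [-0.3  -0.09 -0.95]
```

View pics/scene0.png

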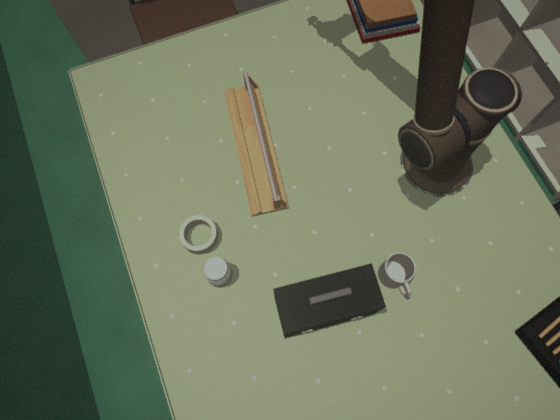

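View pics/side0.png

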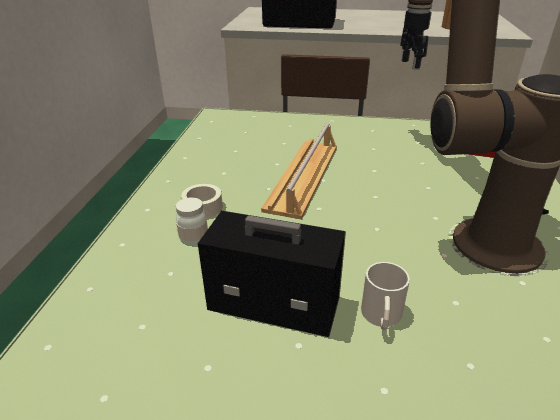

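The scene view shows the closed case at (330,300), with its handle at (330,296) and the mug at (400,270). The stand is at (258,145), with its rail on the robot side and its lip to the left. The tape is at (198,234) and the jar at (216,270). The side view agrees: handle at (272,228), latches on the +y side of the case.

Run:
```python
from h import *
a=cv2.imread('pics/scene0.png');b=cv2.imread('pics/side0.png')
def big(m,roi):
    x0,y0,x1,y1=roi; mm=np.zeros_like(m); mm[y0:y1,x0:x1]=m[y0:y1,x0:x1]
    c,_=cv2.findContours(mm,cv2.RETR_EXTERNAL,cv2.CHAIN_APPROX_NONE); return max(c,key=cv2.contourArea)
g=cv2.cvtColor(a,cv2.COLOR_BGR2GRAY); hsv=cv2.cvtColor(a,cv2.COLOR_BGR2HSV)
hm=((g>55)).astype(np.uint8)*255
h=cv2.minAreaRect(big(hm,(300,283,360,310))); print('handle scene',h); bp=cv2.boxPoints(h)
P=[onz('scene0',u,v,203)[:2].round(0) for u,v in bp]; print(P)
bl=(g<50).astype(np.uint8)*255
c=big(bl,(265,255,392,345)); print('cover', [onz('scene0',u,v,168)[:2].round(0) for u,v in cv2.boxPoints(cv2.minAreaRect(c))])
hs=onz('scene0',*h[0],203); 
gb=cv2.cvtColor(b,cv2.COLOR_BGR2GRAY)
print('proj handle center in side',proj('side0',hs))
st_=cv2.inRange(hsv,(5,90,90),(22,255,255))
c=big(st_,(215,65,295,225)); box=cv2.boxPoints(cv2.minAreaRect(c)); print(box.round(0),[onz('scene0',u,v,12)[:2].round(0) for u,v in box])
for n,i,roi,z,q in (('mug','m',(380,250,420,300),95,0),):pass
za=cv2.resize(a[60:225,215:300],None,fx=3.5,fy=3.5,interpolation=2)
zc=cv2.resize(b[115:225,255:350],None,fx=5,fy=5,interpolation=2)
o=np.zeros((600,800,3),np.uint8); o[:za.shape[0],:za.shape[1]]=za; o[:zc.shape[0],310:310+zc.shape[1]]=zc
cv2.imwrite('pics/z1.png',o)
```

```text
handle scene ((329.47540283203125, 295.0064697265625), (9.925237655639648, 44.68901824951172), 75.25643920898438)
[array([542., 244.]), array([439., 258.]), array([443., 280.]), array([545., 266.])]
cover [array([607., 197.]), array([360., 229.]), array([382., 340.]), array([620., 307.])]
proj handle center in side [271.13175439 220.69591123]
[[223.  89.]
 [260.  80.]
 [288. 207.]
 [251. 215.]] [array([ 509., -484.]), array([ 390., -468.]), array([472., -34.]), array([578., -51.])]
```

View pics/z1.png

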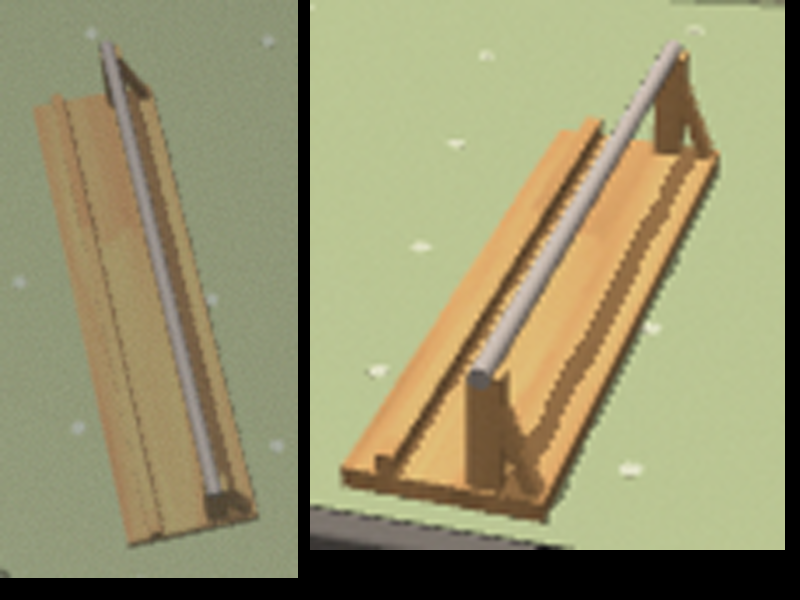

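The zoom shows the rail ends at (213,490) and (106,45) in the scene crop, and at (481,379) and (677,45) in the side crop. The plate corners are clear in both views.

Run:
```python
from h import *
S=lambda x,y:(215+x/3.5-.5,60+y/3.5-.5); D=lambda x,y:(255+(x-310)/5-.5,115+y/5-.5)
f=lambda a,b:tri(ray('scene0',*S(*a)),ray('side0',*D(*b)))
for n,a,b in (('rail+y',(214,492),(481,376)),('rail-y',(106,46),(677,46)),('nearL',(130,545),(343,470)),('nearR',(258,515),(547,510)),('farR',(153,95),(718,157)),('lip inner near',(161,535),(392,478))):
    p,e=f(a,b); print(n,p.round(1),np.round(e,1))
for n,a in (('farL',(37,107)),('nearL',(130,545)),('nearR',(258,515)),('farR',(153,95))): print(n,onz('scene0',*S(*a),12).round(0))
b=cv2.imread('pics/side0.png'); 
a=cv2.imread('pics/scene0.png'); za=cv2.resize(a[250:345,265:425],None,fx=5,fy=5,interpolation=2)[:, :800]
g=b[205:330,195:420]; zb=np.clip(cv2.resize(g,None,fx=3.5,fy=3.5,interpolation=2).astype(int)*2,0,255)
cv2.imwrite('pics/z2.png',np.clip(za.astype(int)*2,0,255)); cv2.imwrite('pics/z3.png',zb)
```

```text
rail+y [503.6 -43.9  80.1] [0.9 0.9]
rail-y [ 434.1 -464.1   82.1] [2.7 2.7]
nearL [576.8 -51.1  12.1] [0.6 0.6]
nearR [468.3 -37.2   6.8] [0.9 0.9]
farR [ 401.5 -447.7   13. ] [1.8 1.8]
lip inner near [550.3 -49.9  10.5] [0.2 0.2]
farL [ 505. -476.   12.]
nearL [577. -51.  12.]
nearR [470. -35.  12.]
farR [ 403. -448.   12.][ WARN:0@0.312] global loadsave.cpp:1063 imwrite_ Unsupported depth image for selected encoder is fallbacked to CV_8U.
```

View pics/z2.png

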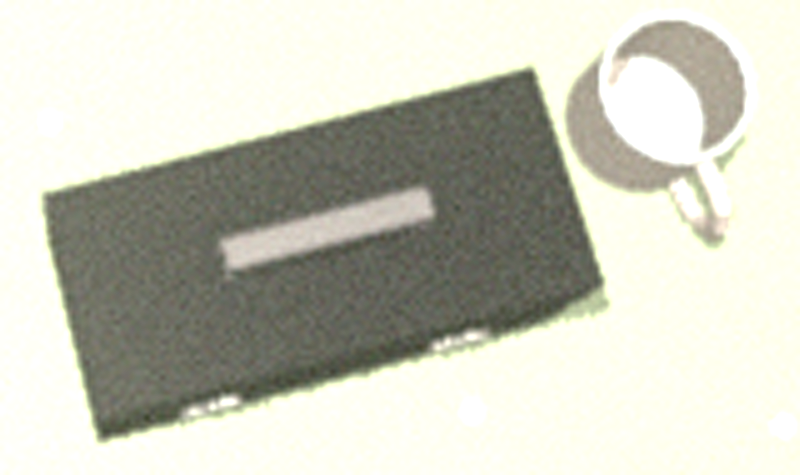

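View pics/z3.png

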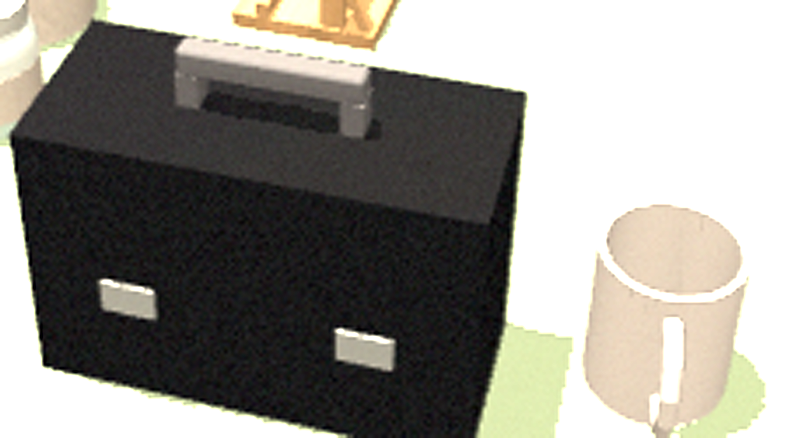

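The zooms show the cover-top corners at (45,195), (533,70) and (602,288) in the scene crop, matching (95,22), (525,93) and (490,222) in the side crop. The handle bar runs (220,240) to (430,187) in the scene crop.

Run:
```python
from h import *
S=lambda x,y:(265+x/5-.5,250+y/5-.5); D=lambda x,y:(195+x/3.5-.5,205+y/3.5-.5)
f=lambda a,b:tri(ray('scene0',*S(*a)),ray('side0',*D(*b)))
for n,a,b in (('c+-',(45,195),(95,22)),('c--',(533,70),(525,93)),('c-+',(602,288),(490,222)),('h+-',(220,239),(181,39)),('h--',(428,188),(371,68)),('h-+',(434,215),(369,82))):
    p,e=f(a,b); print(n,p.round(1),np.round(e,1))
h=[onz('scene0',*S(*q),203) for q in ((220,239),(428,188),(434,215),(227,270))]; h=np.array(h); print(h.round(0),h.mean(0))
d=h[0]+h[3]-h[1]-h[2]; print(np.degrees(np.arctan2(d[1],d[0])))
c=[onz('scene0',*S(*q),168) for q in ((45,195),(533,70),(602,288))]; print(np.round(c,0), (c[0]+c[2])/2)
print('mug',onz('scene0',265+675/5,250+88/5,95).round(0),'jar',onz('scene0',216,266,95).round(0),'tape',onz('scene0',198,233,45).round(0))
s=r.read_state(); T=R.from_rotvec(s['eef_rot'])
```

```text
c+- [603.7 193.6 167.4] [0.3 0.3]
c-- [362.8 227.3 168.2] [0.2 0.2]
c-+ [377.3 333.1 169.4] [1.6 1.6]
h+- [539.5 248.4 200.2] [0.9 0.9]
h-- [440.6 263.2 202.1] [0.3 0.3]
h-+ [441.7 275.  201.5] [1.9 1.9]
[[539. 248. 203.]
 [441. 263. 203.]
 [444. 276. 203.]
 [542. 262. 203.]] [491.37121809 262.47654137 203.        ]
-8.178560161849054
[[604. 194. 168.]
 [363. 227. 168.]
 [379. 333. 168.]] [491.26012772 263.59602727 168.        ]
mug [279. 256.  95.] jar [717.  72.  95.] tape [735. -47.  45.]
```

Emit:
{"name": "drive_tool", "arguments": {
  "motion": [
    [0,0,0.8,0,0,-0.5,1],
    [0,0,0.8,0,0,-0.5,1],
    [0,0,0.8,0,0,-0.5,1],
    [0,0,0.8,0,0,-0.5,1],
    [0,0,0,0.2,-1,0,1],
    [0,0,0,0.2,-1,0,1],
    [0,0,0,0.2,-1,0,1],
    [0,0,0,0.2,-1,0,1]
  ],
  "force": 50
}}

```text
time_s: 1.15
tool_pos: [221.6, -499.0, 299.8]
eef_rot: [-3.133, 0.223, 0.0]
ft_force: [0.2, -0.0, -0.4]
finger_gap: 84.8
grip_force: 0.0
```

Emit:
{"name": "drive_tool", "arguments": {
  "motion": [
    [0,0,0,0.2,-1,0,1],
    [0,0,0,0.2,-1,0,1],
    [0,0,0,0.2,-1,0,1],
    [0,0,0,0.2,-1,0,1],
    [0,0,0,0.2,-1,0,1],
    [0,0,0,0.2,-1,0,1],
    [0,0,0,0.2,-1,0,1],
    [0,0,0,0.2,-1,0,1]
  ]
}}

```text
time_s: 2.15
tool_pos: [289.6, -306.4, 300.1]
eef_rot: [-3.133, 0.223, 0.0]
ft_force: [0.1, 0.7, 0.7]
finger_gap: 85.1
grip_force: 0.0
```

Emit:
{"name": "drive_tool", "arguments": {
  "motion": [
    [0,0,0,0.2,-1,0,1],
    [0,0,0,0.2,-1,0,1],
    [0,0,0,0.2,-1,0,1],
    [0,0,0,0.2,-1,0,1],
    [0,0,0,0.2,-1,0,1],
    [0,0,0,0.2,-1,0,1],
    [0,0,0,0.2,-1,0,1],
    [0,0,0,0.2,-1,0,1]
  ]
}}

```text
time_s: 3.15
tool_pos: [357.3, -114.2, 300.2]
eef_rot: [3.134, -0.223, 0.0]
ft_force: [0.7, 0.4, 0.1]
finger_gap: 85.5
grip_force: 0.0
```

Emit:
{"name": "drive_tool", "arguments": {
  "motion": [
    [0,0,0,0.2,-1,0,1],
    [0,0,0,0.2,-1,0,1],
    [0,0,0,0.2,-1,0,1],
    [0,0,0,0.2,-1,0,1],
    [0,0,0,0.2,-1,0,1],
    [0,0,0,0.2,-1,0,1],
    [0,0,0,0.2,-1,0,1],
    [0,0,0,0.2,-1,0,1]
  ]
}}

```text
time_s: 4.15
tool_pos: [425.0, 78.0, 300.2]
eef_rot: [3.134, -0.223, -0.0]
ft_force: [-0.0, -0.8, 0.0]
finger_gap: 85.5
grip_force: 0.0
```

```bash
cat >> h.py <<'E'
def goto(x,y,z,phi=None,lean=0.0,s=None):
    """remaining units (25mm / 8deg) in present tool axes; phi: tool x heading deg; lean: tool tilted about its x axis (deg)"""
    s=s or r.read_state(); T=R.from_rotvec(s['eef_rot']); M=T.as_matrix()
    out={'pos':np.round(s['tool_pos'],1).tolist(),'t':s['time_s'],'gap':round(s['finger_gap'],1),'F':np.round(s['ft_force'],1).tolist(),'q':np.round(s['qpos'],2).tolist(),'sh':(M.T@(np.array([x,y,z])-s['tool_pos'])/25).round(2).tolist()}
    if phi is not None:
        p=np.radians(phi); D=R.from_matrix(np.array([[np.cos(p),np.sin(p),0],[np.sin(p),-np.cos(p),0],[0,0,-1]]))*R.from_euler('x',lean,degrees=True)
        out['rot']=(np.degrees((T.inv()*D).as_rotvec())/8).round(2).tolist()
        out['sh_after']=(D.as_matrix().T@(np.array([x,y,z])-s['tool_pos'])/25).round(2).tolist()
    print(out)
E
python3 -c "
from h import *
goto(491.3,263,300,-8.1)"
```

```text
{'pos': [425.0, 78.0, 300.2], 't': 4.15, 'gap': 85.5, 'F': [-0.0, -0.8, 0.0], 'q': [0.08, -0.13, 2.0, -0.0, 1.26, 1.79], 'sh': [1.58, -7.7, 0.01], 'rot': [0.0, 0.0, -0.0], 'sh_after': [1.58, -7.7, 0.01]}
```

Emit:
{"name": "drive_tool", "arguments": {
  "motion": [
    [0,0,0,0.2,-1,0,1],
    [0,0,0,0.2,-1,0,1],
    [0,0,0,0.2,-1,0,1],
    [0,0,0,0.2,-1,0,1],
    [0,0,0,0.2,-1,0,1],
    [0,0,0,0.2,-1,0,1],
    [0,0,0,0.2,-1,0,1],
    [0,0,0,0.2,-0.7,0,1]
  ]
}}

```text
time_s: 5.15
tool_pos: [491.9, 263.0, 300.1]
eef_rot: [3.134, -0.222, -0.001]
ft_force: [0.1, -0.8, -0.3]
finger_gap: 85.6
grip_force: 0.0
```

Emit:
{"name": "drive_tool", "arguments": {
  "motion": [
    [0,0,0,0,0,0.6,0.2],
    [0,0,0,0,0,0.6,0.2],
    [0,0,0,0,0,0.6,0.2],
    [0,0,0,0,0,0.6,0.2],
    [0,0,0,0,0,0.6,0.2],
    [0,0,0,0,0,0.6,0.2],
    [0,0,0,0,0,0.5,0.2],
    [0,0,0,0,0,0,0.2]
  ]
}}

```text
time_s: 6.15
tool_pos: [491.2, 261.5, 196.3]
eef_rot: [3.132, -0.223, -0.004]
ft_force: [-0.1, -0.1, -0.1]
finger_gap: 51.4
grip_force: 0.0
```

Emit:
{"name": "drive_tool", "arguments": {
  "motion": [
    [0,0,0,0,0,0,-1],
    [0,0,0,0,0,0,-1],
    [0,0,0,0,0,0,-1],
    [0,0,0,0,0,0,-1],
    [0,0,0,0,0,0,-1]
  ]
}}

```text
time_s: 6.78
tool_pos: [492.8, 262.5, 198.8]
eef_rot: [-3.132, 0.223, -0.003]
ft_force: [1.3, 1.8, 3.1]
finger_gap: 14.7
grip_force: 52.6
```

Emit:
{"name": "drive_tool", "arguments": {
  "motion": [
    [0,0,0,0,0,-0.2,-1],
    [0,0,0,0,0,-0.3,-1],
    [0,0,0,0,0,-0.5,-1]
  ]
}}

```text
time_s: 7.15
tool_pos: [491.0, 261.2, 222.1]
eef_rot: [3.132, -0.223, -0.004]
ft_force: [0.1, 0.8, -3.9]
finger_gap: 14.8
grip_force: 51.6
```

Emit:
{"name": "drive_tool", "arguments": {
  "motion": [
    [0,0,0,0,0,-0.8,-1],
    [0,0,0,0,0,-0.8,-1],
    [0,0,0,0,0,-0.8,-1],
    [0,0,0,0,0,-0.4,-1],
    [0,0,0,0,-0.4,0,-1],
    [0,0,0,0,-0.8,0,-1],
    [0,0,0,0,-0.9,0,-1],
    [0,0,0,0,-0.9,0,-1]
  ]
}}

```text
time_s: 8.15
tool_pos: [502.5, 338.1, 291.9]
eef_rot: [3.133, -0.222, -0.002]
ft_force: [-0.3, 0.3, -3.3]
finger_gap: 14.8
grip_force: 51.7
```

Emit:
{"name": "drive_tool", "arguments": {
  "motion": [
    [0,0,0,0,-0.9,0,-1],
    [0,0,0,0,-0.9,0,-1],
    [0,0,0,0,-0.9,0,-1],
    [0,0,0,0,-0.9,0,-1],
    [0,0,0,0,-0.6,0,-1],
    [0,0,0,0,0,0.5,-1],
    [0,0,0,0,0,0.9,-1],
    [0,0,0,0,0,0.9,-1]
  ]
}}

```text
time_s: 9.15
tool_pos: [517.1, 439.0, 233.7]
eef_rot: [3.132, -0.223, -0.001]
ft_force: [0.3, -0.4, -2.6]
finger_gap: 14.8
grip_force: 51.7
```

Emit:
{"name": "drive_tool", "arguments": {
  "motion": [
    [0,0,0,0,0,0.9,-1],
    [0,0,0,0,0,0.9,-1],
    [0,0,0,0,0,0.9,-1],
    [0,0,0,0,0,0.9,-1],
    [0,0,0,0,0,0.6,-1],
    [0,0,0,0,0,0.3,-1],
    [0,0,0,0,0,0,-1]
  ]
}}

```text
time_s: 10.02
tool_pos: [517.4, 439.9, 122.3]
eef_rot: [3.133, -0.223, -0.001]
ft_force: [-0.5, -0.0, -3.2]
finger_gap: 14.9
grip_force: 51.6
```

Emit:
{"name": "drive_tool", "arguments": {
  "motion": [
    [0,0,0,0,0,0.2,-1],
    [0,0,0,0,0,0.1,-1],
    [0,0,0,0,0,0.1,-1],
    [0,0,0,0,0,0,-1]
  ]
}}

```text
time_s: 10.52
tool_pos: [517.7, 440.4, 113.7]
eef_rot: [-3.133, 0.223, -0.001]
ft_force: [-1.6, -0.5, 1.1]
finger_gap: 14.8
grip_force: 52.2
```

Emit:
{"name": "drive_tool", "arguments": {
  "motion": [
    [0,0,0,0,0,0,0.3],
    [0,0,0,0,0,0,0.3],
    [0,0,0,0,0,0,0.3],
    [0,0,0,0,0,-0.5,0.3],
    [0,0,0,0,0,-1,0.3],
    [0,0,0,0,0,-1,0.3],
    [0,0,0,0,0,-1,0.3],
    [0,0,0,0,0,-1,0.3]
  ]
}}

```text
time_s: 11.52
tool_pos: [517.8, 440.2, 227.3]
eef_rot: [-3.133, 0.223, -0.002]
ft_force: [-0.4, 0.3, -0.7]
finger_gap: 55.2
grip_force: 0.0
```

Emit:
{"name": "drive_tool", "arguments": {
  "motion": [
    [0,0,-1,0,0,-1,-0.5],
    [0,0,-1,0,0,-1,-0.5],
    [0,0,-1,0,0,-1,-0.5],
    [0,0,-1,0,0,-1,-0.5],
    [0,0,-1,0,0,-1,-0.5],
    [0,0,-1,0,0,0,-0.5],
    [0,0,-1,0,0,0,-0.5],
    [0,0,-1,0,0,0,-0.5]
  ]
}}

```text
time_s: 12.52
tool_pos: [517.5, 440.0, 351.6]
eef_rot: [-2.772, -1.478, -0.002]
ft_force: [-1.0, -0.7, -0.5]
finger_gap: 21.6
grip_force: 0.0
```

Emit:
{"name": "drive_tool", "arguments": {
  "motion": [
    [0,0,-1,0,0,0,-0.5],
    [0,0,-1,0,0,0,-0.5],
    [0,0,-1,0,0,0,-0.5],
    [0,0,-0.3,0,0,0,-0.5]
  ]
}}

```text
time_s: 13.02
tool_pos: [517.5, 440.0, 351.4]
eef_rot: [2.364, 2.069, 0.002]
ft_force: [-0.3, 0.4, -0.7]
finger_gap: 21.6
grip_force: 0.0
```

Run:
```python
from h import *
goto(491.3,263,300,81.9)
a=snap('scene','s1');b=snap('side','d1');w=snap('wrist','w1')
za=cv2.resize(a[215:345,255:455],None,fx=2,fy=2,interpolation=2); zb=cv2.resize(b[120:330,180:420],None,fx=1.66,fy=1.66,interpolation=2)
o=np.zeros((600,800,3),np.uint8); o[:za.shape[0],:za.shape[1]]=za; o[:zb.shape[0],400:400+min(400,zb.shape[1])]=zb[:,:400]
ww=cv2.resize(w,(400,300)); o[300:600,:400]=ww
cv2.imwrite('pics/o1.png',np.clip(o[:,:,::-1].astype(float)*1.4,0,255).astype(np.uint8))
```

```text
{'pos': [517.5, 440.0, 351.4], 't': 13.025, 'gap': 21.6, 'F': [-0.3, 0.4, -0.7], 'q': [0.64, 0.35, 1.38, -0.0, 1.41, 0.77], 'sh': [-7.16, -0.1, 2.05], 'rot': [0.01, -0.01, 0.06], 'sh_after': [-7.16, -0.04, 2.06]}
```

View pics/o1.png

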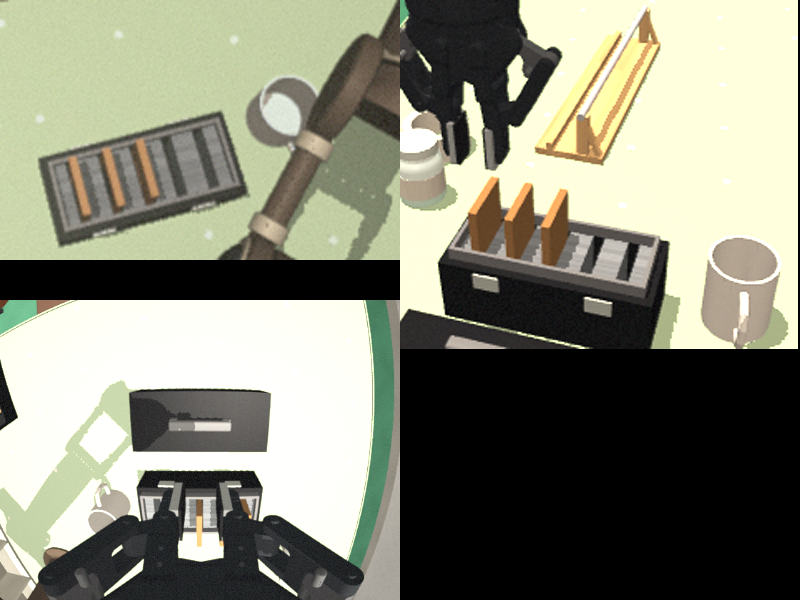

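The composite shows three boards in the three slots on world +x; in the scene crop they are at (80,187), (113,178) and (147,170). The two slots nearest the mug are empty. The side view sees plain -x faces, so the pictures should face +x. The cover stands clear of the case.

Run:
```python
from h import *
for n,roi in (('s1',(275,275,350,335)),('d1',(200,215,300,290))):
    a=cv2.imread(f'pics/{n}.png'); hsv=cv2.cvtColor(a,cv2.COLOR_BGR2HSV); x0,y0,x1,y1=roi
    m=np.zeros(a.shape[:2],np.uint8); m[y0:y1,x0:x1]=cv2.inRange(hsv,(3,110,70),(20,255,255))[y0:y1,x0:x1]
    for c in cv2.findContours(m,cv2.RETR_EXTERNAL,cv2.CHAIN_APPROX_NONE)[0]:
        if cv2.contourArea(c)<30: continue
        R_=cv2.minAreaRect(c); print(n,np.round(R_[0],1),np.round(R_[1],1),cv2.contourArea(c))
        if n=='s1':
            P=c[:,0]; i=P[np.argmin(P[:,1])]; j=P[np.argmax(P[:,1])]
            print('  top mid',onz(n,*R_[0],150).round(0),'ends',onz(n,*i,150).round(0),onz(n,*j,150).round(0))
        else:
            P=c[:,0]; print('  top corners', P[np.argmin(P[:,0]+P[:,1])],P[np.argmin(P[:,1])],P[np.argmin(P[:,1]-P[:,0])])
for k in (84,42,0):
    q=np.radians(-8.1); ctr=np.array([491.3,263]); X=np.array([np.cos(q),np.sin(q)]);Y=np.array([-X[1],X[0]])
    for s in (-35,35):
        p=ctr+k*X+s*Y; print(k,s,p.round(0),proj('s1',[*p,150]).round(1),proj('d1',[*p,150]).round(1))
a=cv2.imread('pics/s1.png')[275:340,270:355]; b=cv2.imread('pics/d1.png')[210:320,200:345]
o=np.zeros((600,800,3),np.uint8); z=cv2.resize(a,None,fx=5,fy=5,interpolation=2); o[:z.shape[0],:z.shape[1]]=z
z=cv2.resize(b,None,fx=2.5,fy=2.5,interpolation=2); o[:z.shape[0],430:430+z.shape[1]]=z; cv2.imwrite('pics/o2.png',np.clip(o*1.5,0,255).astype(np.uint8))
```

```text
s1 [294.1 307.9] [28.9  3.9] 75.0
  top mid [575. 252. 150.] ends [571. 218. 150.] [584. 284. 150.]
s1 [310.8 303.3] [29.1  4.3] 77.5
  top mid [534. 258. 150.] ends [527. 224. 150.] [540. 290. 150.]
s1 [328. 299.] [29.1  3.9] 80.0
  top mid [492. 264. 150.] ends [487. 229. 150.] [499. 297. 150.]
d1 [272.5 256.5] [45. 15.] 484.0
  top corners [276 234] [276 234] [280 234]
d1 [251.5 252.5] [45. 17.] 525.0
  top corners [255 230] [255 230] [259 231]
d1 [230.5 248.5] [19. 45.] 556.5
  top corners [235 226] [235 226] [238 227]
84 -35 [570. 217.] [290.5 293. ] [236.3 226.2]
84 35 [579. 286.] [297.9 321.9] [222.1 248.3]
42 -35 [528. 222.] [307.3 288.7] [256.8 229.9]
42 35 [538. 292.] [315.  317.5] [243.8 252.4]
0 -35 [486. 228.] [324.  284.5] [277.8 233.6]
0 35 [496. 298.] [332.1 313. ] [266.2 256.7]
```

View pics/o2.png

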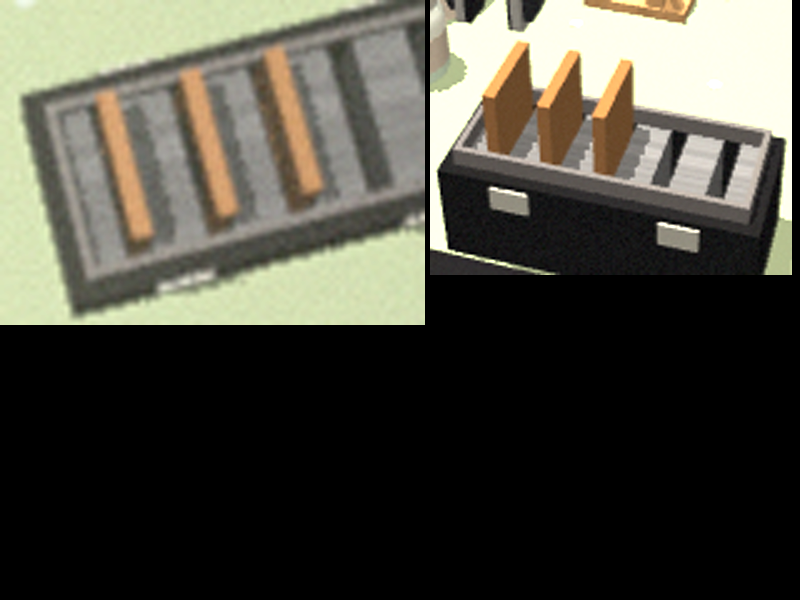

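The boards match the predicted positions within about 1 px in both views, at top height 150.

Emit:
{"name": "drive_tool", "arguments": {
  "motion": [
    [0,0,0.06,-0.89,0.42,0.7,-0.4],
    [0,0,0,-0.89,0.42,0.7,-0.4],
    [0,0,0,-0.89,0.42,0.7,-0.4],
    [0,0,0,-0.89,0.42,0.7,-0.4],
    [0,0,0,-0.89,0.42,0.7,-0.4],
    [0,0,0,-0.89,0.42,0.7,-0.4],
    [0,0,0,-0.89,0.42,0.7,-0.4],
    [0,0,0,-0.89,0.41,0.7,-0.4]
  ],
  "force": 40
}}

```text
time_s: 14.18
tool_pos: [575.6, 250.8, 209.8]
eef_rot: [2.375, 2.056, 0.001]
ft_force: [0.6, 0.8, 0.4]
finger_gap: 25.7
grip_force: 0.0
```

Run:
```python
from h import *
goto(575,252,128,81.9)
w=snap('wrist','w2'); cv2.imwrite('pics/w2.png',w[:,:,::-1])
print(proj('w2',[579,286.5,150],1),proj('w2',[570,217,150],1))
```

```text
{'pos': [575.6, 250.8, 209.8], 't': 14.175, 'gap': 25.7, 'F': [0.6, 0.8, 0.4], 'q': [0.34, 0.35, 1.66, -0.0, 1.13, 0.49], 'sh': [0.04, -0.03, 3.27], 'rot': [0.0, -0.0, -0.02], 'sh_after': [0.05, -0.03, 3.27]}
[275.8227324  181.52698771] [278.06204055 285.82346307]
```

View pics/w2.png

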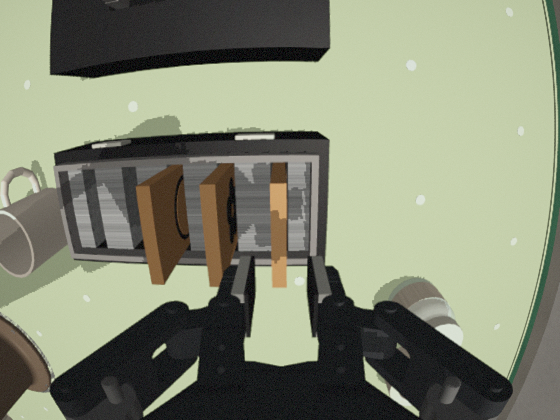

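The wrist view shows the board edge at (279,163)–(279,288), centred between the fingers at (245,290) and (320,290). Pictures are visible on the +x faces of the other two boards at (182,205) and (232,200).

Emit:
{"name": "drive_tool", "arguments": {
  "motion": [
    [0,0,0,0,0,0.5,-0.4],
    [0,0,0,0,0,0.6,-0.4],
    [0,0,0,0,0,0.6,-0.4],
    [0,0,0,0,0,0.6,-0.4],
    [0,0,0,0,0,0.6,-0.4],
    [0,0,0,0,0,0.4,-0.4],
    [0,0,0,0,0,0,-1],
    [0,0,0,0,0,0,-1]
  ]
}}

```text
time_s: 15.22
tool_pos: [575.4, 252.0, 127.9]
eef_rot: [2.375, 2.056, 0.0]
ft_force: [0.0, 0.5, -0.8]
finger_gap: 9.4
grip_force: 44.0
```

Emit:
{"name": "drive_tool", "arguments": {
  "motion": [
    [0,0,0,0,0,0,-1],
    [0,0,0,0,0,0,-1],
    [0,0,0,0,0,-0.3,-1],
    [0,0,0,0,0,-0.6,-1]
  ]
}}

```text
time_s: 15.72
tool_pos: [574.7, 251.8, 150.5]
eef_rot: [-2.375, -2.056, 0.002]
ft_force: [0.6, -0.2, -1.0]
finger_gap: 9.8
grip_force: 44.0
```

```bash
cat >> h.py <<'E'
SC=np.array([488.7,-254.0]); SY=-9.5
def stand(y,th,x0,z0,L=118):
    """world TCP for board foot at stand (x0,y,z0), lean th deg, grasp L above foot"""
    t=np.radians(th); q=np.radians(SY); X=np.array([np.cos(q),np.sin(q)]);Y=np.array([-X[1],X[0]])
    p=SC+(x0-L*np.sin(t))*X+y*Y; return [*p,z0+L*np.cos(t)]
E
python3 - <<'E'
from h import *
for y in (120,20,-80):
    print(y,np.round(stand(y,18,11,17),1),np.round(stand(y,18,13.2,60),1))
p=stand(120,18,13,60)
for l in (18,-18):
    p_=np.radians(80.5); D=R.from_matrix(np.array([[np.cos(p_),np.sin(p_),0],[np.sin(p_),-np.cos(p_),0],[0,0,-1]]))*R.from_euler('x',l,degrees=True); print(l,D.as_matrix()[:,2])
goto(*p,80.5)
E
```

```text
120 [ 483.4 -131.4  129.2] [ 485.6 -131.8  172.2]
20 [ 466.9 -230.1  129.2] [ 469.1 -230.4  172.2]
-80 [ 450.4 -328.7  129.2] [ 452.6 -329.1  172.2]
18 [-0.30477901  0.05100252 -0.95105652]
-18 [ 0.30477901 -0.05100252 -0.95105652]
{'pos': [574.7, 251.8, 150.5], 't': 15.725, 'gap': 9.8, 'F': [0.6, -0.2, -1.0], 'q': [0.34, 0.42, 1.7, 0.0, 1.02, 0.49], 'sh': [-15.7, -1.34, -0.86], 'rot': [-0.01, 0.0, 0.16], 'sh_after': [-15.72, -0.99, -0.87]}
```

Emit:
{"name": "drive_tool", "arguments": {
  "motion": [
    [0,0,0,0,0,-0.8,-1],
    [0,0,0,0,0,-0.9,-1],
    [0,0,0,0,0,-0.9,-1],
    [0,0,0,0,0,-0.9,-1],
    [0,0,0,0,0,-0.6,-1],
    [0,0,0,-0.4,0,0,-1],
    [0,0,0,-0.8,0,0,-1],
    [0,0,0.16,-1,0,0,-1]
  ]
}}

```text
time_s: 16.73
tool_pos: [566.0, 195.7, 251.2]
eef_rot: [-2.397, -2.029, 0.005]
ft_force: [0.1, -0.1, -1.6]
finger_gap: 9.7
grip_force: 44.0
```

Emit:
{"name": "drive_tool", "arguments": {
  "motion": [
    [0,0,0,-1,-0.1,0,-1],
    [0,0,0,-1,-0.1,0,-1],
    [0,0,0,-1,-0.1,0,-1],
    [0,0,0,-1,-0.1,0,-1],
    [0,0,0,-1,-0.1,0,-1],
    [0,0,0,-1,-0.1,0,-1],
    [0,0,0,-1,-0.1,0,-1],
    [0,0,0,-1,-0.1,0,-1]
  ]
}}

```text
time_s: 17.73
tool_pos: [513.0, 1.7, 251.9]
eef_rot: [-2.397, -2.029, 0.002]
ft_force: [-1.0, -0.2, -1.9]
finger_gap: 9.5
grip_force: 44.0
```

Emit:
{"name": "drive_tool", "arguments": {
  "motion": [
    [0,0,0,-1,0,0,-1],
    [0,0,0,-1,0,0,-1],
    [0,0,0,-1,0,0,-1],
    [0,0,0,-1,0,0,-1],
    [0,0,0,-0.8,0,0,-1],
    [-0.75,0,0,-0.4,0,0,-1],
    [-0.75,0,0,0,0,0,-1],
    [-0.75,0,0,0,0,0,-1]
  ]
}}

```text
time_s: 18.73
tool_pos: [491.5, -125.5, 251.9]
eef_rot: [2.203, 1.864, 0.296]
ft_force: [-0.1, -0.4, -1.2]
finger_gap: 9.6
grip_force: 44.0
```

Run:
```python
from h import *
goto(*stand(120,18,11,35),80.5,-18)
```

```text
{'pos': [491.5, -125.5, 251.9], 't': 18.725, 'gap': 9.6, 'F': [-0.1, -0.4, -1.2], 'q': [-0.37, -0.1, 2.11, 0.09, 0.82, -0.26], 'sh': [-0.29, -1.57, 3.89], 'rot': [0.01, 0.01, -0.01], 'sh_after': [-0.29, -1.56, 3.89]}
```

Emit:
{"name": "drive_tool", "arguments": {
  "motion": [
    [0,0,0,-0.1,-0.3,0.5,-1],
    [0,0,0,-0.1,-0.3,0.7,-1],
    [0,0,0,-0.1,-0.3,0.7,-1],
    [0,0,0,0,-0.3,0.7,-1],
    [0,0,0,0,-0.3,0.7,-1],
    [0,0,0,0,0,0.6,-1],
    [0,0,0,0,0,0.4,-1],
    [0,0,0,0,0,0,-1]
  ]
}}

```text
time_s: 19.73
tool_pos: [489.4, -131.7, 138.0]
eef_rot: [2.205, 1.867, 0.294]
ft_force: [0.3, -0.2, -1.7]
finger_gap: 9.5
grip_force: 43.9
```

Run:
```python
from h import *
goto(*stand(120,18,15,13.6),80.5,-18)
b=snap('side','d2'); s=snap('scene','s2')
z=cv2.resize(b[100:230,240:360],None,fx=4.6,fy=4.6,interpolation=2); cv2.imwrite('pics/o3.png',z[:598,:,::-1])
```

```text
{'pos': [489.4, -131.7, 138.0], 't': 19.725, 'gap': 9.5, 'F': [0.3, -0.2, -1.7], 'q': [-0.39, 0.08, 2.2, 0.13, 0.55, -0.32], 'sh': [-0.03, -0.22, 0.44], 'rot': [-0.01, -0.0, 0.0], 'sh_after': [-0.03, -0.23, 0.44]}
```

View pics/o3.png

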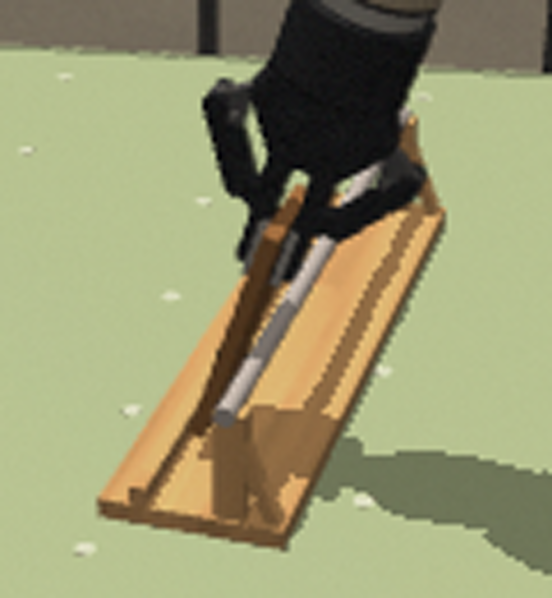

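The side crop shows the held board leaning between the lip and the rail, just in front of the rail, with its foot near (205,430) about 10 mm above the plate.

Emit:
{"name": "drive_tool", "arguments": {
  "motion": [
    [0,0,0,0,-0.08,0.12,-1],
    [0,0,0,0,-0.06,0.12,-1],
    [0,0,0,0,-0.04,0.08,-1],
    [0,0,0,0,-0.02,0.06,-1],
    [0,0,0,0,0,0,-1]
  ]
}}

```text
time_s: 20.45
tool_pos: [487.6, -131.3, 128.2]
eef_rot: [2.204, 1.866, 0.295]
ft_force: [-0.3, 0.2, -0.9]
finger_gap: 9.7
grip_force: 43.9
```

Emit:
{"name": "drive_tool", "arguments": {
  "motion": [
    [0,0,0,0,-0.02,0.05,-1],
    [0,0,0,0,-0.02,0.05,-1],
    [0,0,0,0,-0.01,0.03,-1],
    [0,0,0,0,0,0,-1]
  ]
}}

```text
time_s: 20.95
tool_pos: [487.5, -131.3, 124.8]
eef_rot: [2.204, 1.866, 0.295]
ft_force: [0.4, 0.2, -1.5]
finger_gap: 9.4
grip_force: 43.9
```

Emit:
{"name": "drive_tool", "arguments": {
  "motion": [
    [0,0,0,0,-0.01,0.04,-1],
    [0,0,0,0,0,0,-1]
  ]
}}

```text
time_s: 21.2
tool_pos: [487.7, -131.4, 124.0]
eef_rot: [2.203, 1.865, 0.296]
ft_force: [0.3, 0.8, -0.8]
finger_gap: 9.6
grip_force: 44.3
```

Emit:
{"name": "drive_tool", "arguments": {
  "motion": [
    [0,0,0,0,-0.01,0.04,-1],
    [0,0,0,0,0,0,-1]
  ]
}}

```text
time_s: 21.45
tool_pos: [488.0, -131.4, 123.9]
eef_rot: [2.203, 1.866, 0.296]
ft_force: [-4.7, -0.4, 7.4]
finger_gap: 9.7
grip_force: 45.6
```

Emit:
{"name": "drive_tool", "arguments": {
  "motion": [
    [0,0,0,0,0,-0.02,-1],
    [0,0,0,0,0,0,-0.6],
    [0,0,0,0,0,0,-0.4],
    [0,0,0,0,0,0,-0.4],
    [0,0,0,0,0,0,-0.4],
    [0,0,0,0,0,-0.4,-0.4],
    [0,0,0,0,0,-0.8,-0.4],
    [0,0,0,0,0,-1,-0.4]
  ]
}}

```text
time_s: 22.45
tool_pos: [470.1, -128.4, 176.2]
eef_rot: [2.204, 1.866, 0.295]
ft_force: [0.1, 0.5, 0.4]
finger_gap: 25.8
grip_force: 0.0
```

Emit:
{"name": "drive_tool", "arguments": {
  "motion": [
    [0.75,0,0,0,0,-1,-0.4],
    [0.75,0,0,0,0,-1,-0.4],
    [0.75,0,0,0,0,-0.4,-0.4],
    [0,0,0,0,0,0,-0.4]
  ]
}}

```text
time_s: 22.95
tool_pos: [459.1, -126.9, 235.6]
eef_rot: [2.394, 2.028, 0.004]
ft_force: [-0.3, 1.0, -0.3]
finger_gap: 25.5
grip_force: 0.0
```

Run:
```python
from h import *
goto(533.5,257.5,205,81.9)
b=snap('side','d3'); s=snap('scene','s3')
z=cv2.resize(b[100:230,240:360],None,fx=3.3,fy=3.3,interpolation=2); z2=cv2.resize(s[60:225,215:300],None,fx=3.4,fy=3.4,interpolation=2)
o=np.zeros((600,800,3),np.uint8);o[:z.shape[0],:z.shape[1]]=z;o[:z2.shape[0],420:420+z2.shape[1]]=z2;cv2.imwrite('pics/o4.png',o[:,:,::-1])
```

```text
{'pos': [459.1, -126.9, 235.6], 't': 22.95, 'gap': 25.5, 'F': [-0.3, 1.0, -0.3], 'q': [-0.36, 0.03, 1.99, 0.0, 1.12, -0.2], 'sh': [15.66, 0.4, 1.21], 'rot': [0.03, 0.01, -0.17], 'sh_after': [15.64, 0.78, 1.22]}
```

View pics/o4.png

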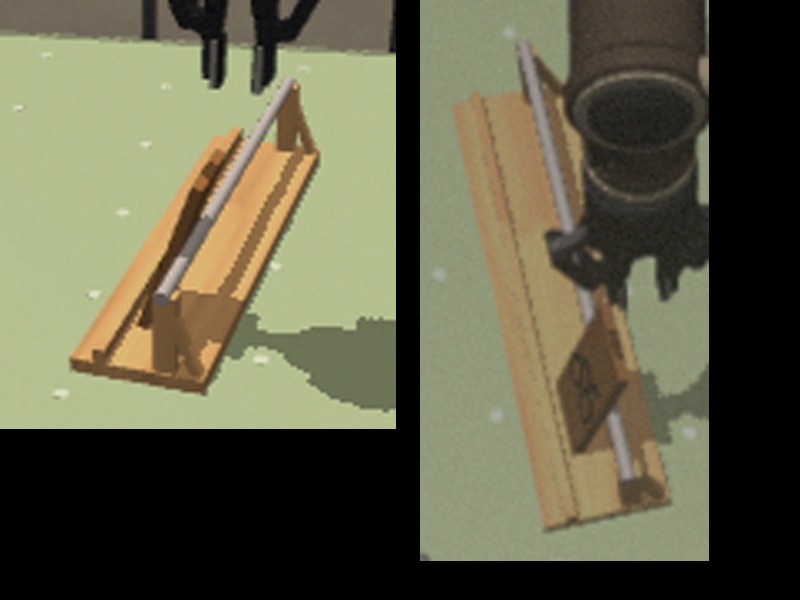

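The board (bicycle) leans on the rail at (592,385) in the scene crop and at (185,250) in the side crop. Next is board B.

Emit:
{"name": "drive_tool", "arguments": {
  "motion": [
    [0,0,0,1,0,0,-0.4],
    [0,0,0,1,0,0,-0.4],
    [0,0,0,1,0,0,-0.4],
    [0,0,0,1,0,0,-0.4],
    [0,0,0,1,0,0,-0.4],
    [0,0,0,1,0,0,-0.4],
    [0,0,0,1,0,0,-0.4],
    [0,0,0,1,0,0,-0.4]
  ]
}}

```text
time_s: 24.05
tool_pos: [488.3, 71.6, 232.5]
eef_rot: [-2.397, -2.029, 0.002]
ft_force: [0.2, -0.2, -0.4]
finger_gap: 25.8
grip_force: 0.0
```

Emit:
{"name": "drive_tool", "arguments": {
  "motion": [
    [0,0,-0.17,1,0.2,0,-0.4],
    [0,0,0,1,0.2,0,-0.4],
    [0,0,0,1,0.2,0,-0.4],
    [0,0,0,1,0,0,-0.4],
    [0,0,0,1,0,0.3,-0.4],
    [0,0,0,1,0,0.3,-0.4],
    [0,0,0,1,0,0.3,-0.4],
    [0,0,0,0.6,0,0.3,-0.4]
  ]
}}

```text
time_s: 25.05
tool_pos: [531.0, 257.1, 202.5]
eef_rot: [-2.372, -2.059, 0.002]
ft_force: [-0.0, -0.7, 0.4]
finger_gap: 25.7
grip_force: 0.0
```

Run:
```python
from h import *
goto(533.5,257.5,128,81.9)
# check placed board: expected corners in s3/d3
q=np.radians(SY);X=np.array([np.cos(q),np.sin(q),0]);Y=np.array([-X[1],X[0],0]);Z=np.array([0,0,1])
for th,x0 in ((14,9),(18,13.2),(22,17.5)):
    t=np.radians(th); f=np.array([*SC,0])+x0*X+120*Y+(12+5*np.sin(t))*Z; u=-np.sin(t)*X+np.cos(t)*Z; n=np.cos(t)*X+np.sin(t)*Z
    for w in (35,-35):
        for h in (0,140):
            p=f+w*Y+h*u+5*n; a=proj('s3',p); b=proj('d3',p); print(th,w,h,((a-[215,60]+.5)*3.4+[420,0]).round(0),((b-[240,100]+.5)*3.3).round(0))
```

```text
{'pos': [531.0, 257.1, 202.5], 't': 25.05, 'gap': 25.7, 'F': [-0.0, -0.7, 0.4], 'q': [0.38, 0.29, 1.76, 0.0, 1.09, 0.52], 'sh': [0.03, 0.1, 2.98], 'rot': [-0.01, 0.0, -0.0], 'sh_after': [0.03, 0.1, 2.98]}
14 35 0 [578. 454.] [141. 327.]
14 35 140 [612. 381.] [183. 183.]
14 -35 0 [562. 381.] [167. 285.]
14 -35 140 [593. 302.] [208. 145.]
18 35 0 [573. 455.] [137. 325.]
18 35 140 [619. 381.] [190. 186.]
18 -35 0 [557. 382.] [162. 283.]
18 -35 140 [600. 302.] [215. 148.]
22 35 0 [568. 456.] [132. 324.]
22 35 140 [625. 381.] [196. 190.]
22 -35 0 [552. 383.] [157. 282.]
22 -35 140 [606. 302.] [220. 152.]
```

Emit:
{"name": "drive_tool", "arguments": {
  "motion": [
    [0,0,0,0,0.1,0.4,-0.4],
    [0,0,0,0,0,0.6,-0.4],
    [0,0,0,0,0,0.6,-0.4],
    [0,0,0,0,0,0.6,-0.4],
    [0,0,0,0,0,0.5,-0.4],
    [0,0,0,0,0,0.3,-0.4],
    [0,0,0,0,0,0,-1],
    [0,0,0,0,0,0,-1]
  ]
}}

```text
time_s: 26.05
tool_pos: [534.8, 256.5, 129.0]
eef_rot: [2.373, 2.058, 0.0]
ft_force: [-1.4, 0.2, -2.4]
finger_gap: 9.6
grip_force: 44.1
```

Emit:
{"name": "drive_tool", "arguments": {
  "motion": [
    [0,0,0,0,0,0,-1],
    [0,0,0,0,0,0,-1],
    [0,0,0,0,0,-0.3,-1],
    [0,0,0,0,0,-0.6,-1],
    [0,0,0,0,0,-0.9,-1],
    [0,0,0,0,0,-1,-1],
    [0,0,0,0,0,-1,-1],
    [0,0,0,0,0,-1,-1]
  ]
}}

```text
time_s: 27.05
tool_pos: [535.1, 256.6, 251.2]
eef_rot: [2.373, 2.058, 0.003]
ft_force: [0.2, 1.2, -0.8]
finger_gap: 9.4
grip_force: 44.2
```

Emit:
{"name": "drive_tool", "arguments": {
  "motion": [
    [0,0,0,-0.5,0,0,-1],
    [0,0,0,-1,0,0,-1],
    [0,0,0.17,-1,0,0,-1],
    [0,0,0,-1,0,0,-1],
    [0,0,0,-1,0,0,-1],
    [0,0,0,-1,0,0,-1],
    [0,0,0,-1,0,0,-1],
    [0,0,0,-1,0,0,-1]
  ]
}}

```text
time_s: 28.05
tool_pos: [504.0, 69.7, 247.8]
eef_rot: [-2.397, -2.029, 0.003]
ft_force: [-0.2, -0.5, -1.4]
finger_gap: 9.7
grip_force: 44.3
```

Emit:
{"name": "drive_tool", "arguments": {
  "motion": [
    [0,0,0,-1,0,0,-1],
    [0,0,0,-1,0,0,-1],
    [0,0,0,-1,0,0,-1],
    [0,0,0,-1,0,0,-1],
    [0,0,0,-1,0,0,-1],
    [0,0,0,-1,0,0,-1],
    [0,0,0,-1,0,0,-1],
    [0,0,0,-1,0,0,-1]
  ]
}}

```text
time_s: 29.05
tool_pos: [470.7, -127.0, 247.8]
eef_rot: [-2.397, -2.028, 0.002]
ft_force: [-0.1, 0.2, -0.3]
finger_gap: 9.3
grip_force: 44.2
```

Emit:
{"name": "drive_tool", "arguments": {
  "motion": [
    [0,0,0,-1,0,0,-1],
    [0,0,0,-1,0,0,-1],
    [0,0,0,-1,0,0,-1],
    [0,0,0,-0.8,0,0,-1],
    [-0.75,0,0,-0.4,0,0,-1],
    [-0.75,0,0,0,0,0,-1],
    [-0.75,0,0,0,0,0,-1],
    [0,0,0,0,0,0,-1]
  ]
}}

```text
time_s: 30.05
tool_pos: [452.5, -228.9, 247.4]
eef_rot: [2.208, 1.866, 0.294]
ft_force: [0.3, 0.5, -1.3]
finger_gap: 9.5
grip_force: 44.2
```

Run:
```python
from h import *
goto(*stand(20,18,15,23),80.5,-18)
```

```text
{'pos': [452.5, -228.9, 247.4], 't': 30.05, 'gap': 9.5, 'F': [0.3, 0.5, -1.3], 'q': [-0.64, -0.08, 2.1, 0.19, 0.85, -0.57], 'sh': [0.04, -0.67, 4.5], 'rot': [-0.03, -0.01, -0.01], 'sh_after': [0.05, -0.69, 4.49]}
```

Emit:
{"name": "drive_tool", "arguments": {
  "motion": [
    [0,0,0,0,-0.3,0.4,-1],
    [0,0,0,0,-0.3,0.8,-1],
    [0,0,0,0,-0.1,0.8,-1],
    [0,0,0,0,0,0.8,-1],
    [0,0,0,0,0,0.8,-1],
    [0,0,0,0,0,0.5,-1],
    [0,0,0,0,0,0.3,-1],
    [0,0,0,0,-0.04,0.1,-1]
  ]
}}

```text
time_s: 31.05
tool_pos: [472.1, -232.4, 135.7]
eef_rot: [2.204, 1.866, 0.295]
ft_force: [-0.1, -0.4, -1.0]
finger_gap: 9.7
grip_force: 44.2
```

Emit:
{"name": "drive_tool", "arguments": {
  "motion": [
    [0,0,0,0,-0.02,0.08,-1],
    [0,0,0,0,-0.02,0.06,-1],
    [0,0,0,0,-0.02,0.06,-1],
    [0,0,0,0,-0.01,0.03,-1],
    [0,0,0,0,0,0,-1]
  ]
}}

```text
time_s: 31.68
tool_pos: [472.0, -232.4, 130.1]
eef_rot: [2.203, 1.865, 0.295]
ft_force: [0.1, -0.8, -1.0]
finger_gap: 9.8
grip_force: 44.2
```

Run:
```python
from h import *
goto(*stand(20,18,15,12),80.5,-18)
```

```text
{'pos': [472.0, -232.4, 130.1], 't': 31.675, 'gap': 9.8, 'F': [0.1, -0.8, -1.0], 'q': [-0.62, 0.14, 2.16, 0.25, 0.57, -0.64], 'sh': [0.06, -0.13, 0.21], 'rot': [0.0, 0.0, 0.0], 'sh_after': [0.06, -0.13, 0.21]}
```

Emit:
{"name": "drive_tool", "arguments": {
  "motion": [
    [0,0,0,0,-0.04,0.06,-1],
    [0,0,0,0,-0.03,0.05,-1],
    [0,0,0,0,-0.02,0.04,-1],
    [0,0,0,0,0,0,-1]
  ]
}}

```text
time_s: 32.17
tool_pos: [471.0, -232.2, 125.7]
eef_rot: [2.204, 1.866, 0.295]
ft_force: [-0.4, 0.7, -1.4]
finger_gap: 9.7
grip_force: 44.3
```

Emit:
{"name": "drive_tool", "arguments": {
  "motion": [
    [0,0,0,0,-0.01,0.04,-1],
    [0,0,0,0,0,0,-1]
  ]
}}

```text
time_s: 32.42
tool_pos: [471.3, -232.4, 125.6]
eef_rot: [2.203, 1.866, 0.296]
ft_force: [-4.0, 2.7, 5.8]
finger_gap: 9.5
grip_force: 45.3
```

Emit:
{"name": "drive_tool", "arguments": {
  "motion": [
    [0,0,0,0,0,-0.02,-1],
    [0,0,0,0,0,0,-0.6],
    [0,0,0,0,0,0,-0.4],
    [0,0,0,0,0,0,-0.4],
    [0,0,0,0,0,0,-0.4],
    [0,0,0,0,0,-0.4,-0.4],
    [0,0,0,0,0,-0.8,-0.4],
    [0,0,0,0,0,-1,-0.4]
  ]
}}

```text
time_s: 33.42
tool_pos: [453.7, -229.2, 178.2]
eef_rot: [2.204, 1.866, 0.295]
ft_force: [1.1, 0.4, 0.5]
finger_gap: 25.8
grip_force: 0.0
```

Emit:
{"name": "drive_tool", "arguments": {
  "motion": [
    [0.75,0,0,0,0,-1,-0.4],
    [0.75,0,0,0,0,-1,-0.4],
    [0.75,0,0,0,0,-0.5,-0.4],
    [0,0,0,0.5,0,0,-0.4],
    [0,0,0,1,0,0,-0.4],
    [0,0,0,1,0,0,-0.4],
    [0,0,0,1,0,0,-0.4],
    [0,0,0,1,0,0,-0.4]
  ]
}}

```text
time_s: 34.42
tool_pos: [457.3, -114.2, 237.1]
eef_rot: [-2.397, -2.029, -0.001]
ft_force: [0.4, 0.0, 0.4]
finger_gap: 25.7
grip_force: 0.0
```

Emit:
{"name": "drive_tool", "arguments": {
  "motion": [
    [0,0,0,1,0,0,-0.4],
    [0,0,0,1,0,0,-0.4],
    [0,0,0,1,0,0,-0.4],
    [0,0,0,1,0,0,-0.4],
    [0,0,0,1,0,0,-0.4],
    [0,0,0,1,0,0,-0.4],
    [0,0,0,1,0,0,-0.4],
    [0,0,0,1,0,0,-0.4]
  ]
}}

```text
time_s: 35.42
tool_pos: [489.9, 82.4, 237.0]
eef_rot: [-2.396, -2.029, 0.0]
ft_force: [-0.5, 0.1, -0.2]
finger_gap: 25.6
grip_force: 0.0
```

Run:
```python
from h import *
goto(491.8,263.7,205,81.9)
```

```text
{'pos': [489.9, 82.4, 237.0], 't': 35.425, 'gap': 25.6, 'F': [-0.5, 0.1, -0.2], 'q': [0.08, 0.07, 1.94, 0.0, 1.13, 0.24], 'sh': [7.16, -1.12, 1.29], 'rot': [-0.01, -0.01, -0.17], 'sh_after': [7.19, -0.95, 1.28]}
```

Emit:
{"name": "drive_tool", "arguments": {
  "motion": [
    [0,0,-0.17,0.9,-0.15,0,-0.4],
    [0,0,0,0.9,-0.15,0,-0.4],
    [0,0,0,0.9,-0.15,0.2,-0.4],
    [0,0,0,0.9,-0.1,0.2,-0.4],
    [0,0,0,0.9,-0.1,0.2,-0.4],
    [0,0,0,0.9,-0.1,0.3,-0.4],
    [0,0,0,0.9,-0.1,0.3,-0.4],
    [0,0,0,0.9,-0.1,0.1,-0.4]
  ]
}}

```text
time_s: 36.42
tool_pos: [492.2, 263.2, 204.2]
eef_rot: [-2.372, -2.057, 0.003]
ft_force: [0.2, 0.5, -0.4]
finger_gap: 25.8
grip_force: 0.0
```

Run:
```python
from h import *
goto(491.8,263.7,128,81.9)
```

```text
{'pos': [492.2, 263.2, 204.2], 't': 36.425, 'gap': 25.8, 'F': [0.2, 0.5, -0.4], 'q': [0.41, 0.23, 1.83, 0.0, 1.08, 0.55], 'sh': [0.02, -0.01, 3.05], 'rot': [-0.02, 0.0, -0.0], 'sh_after': [0.02, -0.02, 3.05]}
```

Emit:
{"name": "drive_tool", "arguments": {
  "motion": [
    [0,0,0,0,0,0.4,-0.4],
    [0,0,0,0,0,0.6,-0.4],
    [0,0,0,0,0,0.6,-0.4],
    [0,0,0,0,0,0.6,-0.4],
    [0,0,0,0,0,0.5,-0.4],
    [0,0,0,0,0,0.35,-0.4],
    [0,0,0,0,0,0,-1],
    [0,0,0,0,0,0,-1]
  ]
}}

```text
time_s: 37.42
tool_pos: [493.5, 262.5, 129.2]
eef_rot: [-2.373, -2.058, 0.003]
ft_force: [-1.4, 1.3, -1.4]
finger_gap: 9.3
grip_force: 43.8
```

Emit:
{"name": "drive_tool", "arguments": {
  "motion": [
    [0,0,0,0,0,0,-1],
    [0,0,0,0,0,0,-1],
    [0,0,0,0,0,-0.3,-1],
    [0,0,0,0,0,-0.6,-1],
    [0,0,0,0,0,-0.9,-1],
    [0,0,0,0,0,-1,-1],
    [0,0,0,0,0,-1,-1],
    [0,0,0,0,0,-1,-1]
  ]
}}

```text
time_s: 38.42
tool_pos: [495.7, 263.1, 252.6]
eef_rot: [2.372, 2.057, 0.008]
ft_force: [-0.8, 0.4, -0.2]
finger_gap: 9.0
grip_force: 44.0
```

Emit:
{"name": "drive_tool", "arguments": {
  "motion": [
    [0,0,0,-0.5,0,0,-1],
    [0,0,0,-1,0,0,-1],
    [0,0,0.17,-1,0,0,-1],
    [0,0,0,-1,0.1,0,-1],
    [0,0,0,-1,0.1,0,-1],
    [0,0,0,-1,0.1,0,-1],
    [0,0,0,-1,0.1,0,-1],
    [0,0,0,-1,0.1,0,-1]
  ]
}}

```text
time_s: 39.42
tool_pos: [476.5, 73.9, 248.9]
eef_rot: [2.398, 2.029, -0.001]
ft_force: [0.1, 0.2, -0.9]
finger_gap: 9.9
grip_force: 44.0
```

Emit:
{"name": "drive_tool", "arguments": {
  "motion": [
    [0,0,0,-1,0.1,0,-1],
    [0,0,0,-1,0.1,0,-1],
    [0,0,0,-1,0.1,0,-1],
    [0,0,0,-1,0.1,0,-1],
    [0,0,0,-1,0,0,-1],
    [0,0,0,-1,0,0,-1],
    [0,0,0,-1,0,0,-1],
    [0,0,0,-1,0,0,-1]
  ]
}}

```text
time_s: 40.42
tool_pos: [453.0, -124.8, 248.9]
eef_rot: [2.398, 2.029, -0.001]
ft_force: [-0.6, 0.4, -0.4]
finger_gap: 9.1
grip_force: 44.0
```

Emit:
{"name": "drive_tool", "arguments": {
  "motion": [
    [0,0,0,-1,0,0,-1],
    [0,0,0,-1,0,0,-1],
    [0,0,0,-1,0,0,-1],
    [0,0,0,-1,0,0,-1],
    [0,0,0,-1,0,0,-1],
    [0,0,0,-1,0,0,-1],
    [-0.75,0,0,-1,0,0,-1],
    [-0.75,0,0,-1,0,0,-1]
  ]
}}

```text
time_s: 41.42
tool_pos: [420.1, -321.8, 249.0]
eef_rot: [2.268, 1.92, 0.203]
ft_force: [-0.3, 0.0, -1.9]
finger_gap: 9.4
grip_force: 43.9
```

Emit:
{"name": "drive_tool", "arguments": {
  "motion": [
    [-0.75,0,0,-0.4,0,0,-1],
    [0,0,0,0,0,0,-1]
  ]
}}

```text
time_s: 41.68
tool_pos: [416.7, -330.7, 248.2]
eef_rot: [2.209, 1.863, 0.294]
ft_force: [0.6, -0.6, -1.1]
finger_gap: 9.9
grip_force: 44.0
```

Run:
```python
from h import *
goto(*stand(-80,18,15,23),80.5,-18)
```

```text
{'pos': [416.7, -330.7, 248.2], 't': 41.675, 'gap': 9.9, 'F': [0.6, -0.6, -1.1], 'q': [-0.86, -0.01, 2.04, 0.26, 0.89, -0.83], 'sh': [0.3, 0.02, 4.75], 'rot': [-0.02, 0.0, -0.03], 'sh_after': [0.3, 0.01, 4.75]}
```

Emit:
{"name": "drive_tool", "arguments": {
  "motion": [
    [0,0,0,0.1,0,0.4,-1],
    [0,0,0,0.1,0,0.8,-1],
    [0,0,0,0.1,0,0.8,-1],
    [0,0,0,0,0,0.8,-1],
    [0,0,0,0,0,0.8,-1],
    [0,0,0,0,0,0.6,-1],
    [0,0,0,0,-0.04,0.35,-1],
    [0,0,0,0,-0.04,0.15,-1]
  ]
}}

```text
time_s: 42.68
tool_pos: [454.7, -328.5, 136.5]
eef_rot: [2.204, 1.867, 0.295]
ft_force: [-1.0, 0.1, 0.3]
finger_gap: 9.5
grip_force: 43.9
```

Emit:
{"name": "drive_tool", "arguments": {
  "motion": [
    [0,0,0,0,-0.03,0.08,-1],
    [0,0,0,0,-0.02,0.06,-1],
    [0,0,0,0,-0.02,0.05,-1],
    [0,0,0,0,0,0,-1]
  ]
}}

```text
time_s: 43.18
tool_pos: [454.2, -328.9, 132.2]
eef_rot: [2.203, 1.865, 0.295]
ft_force: [0.6, -0.7, -1.0]
finger_gap: 9.3
grip_force: 43.9
```

Run:
```python
from h import *
goto(*stand(-80,18,15.3,12.5),80.5,-18)
```

```text
{'pos': [454.2, -328.9, 132.2], 't': 43.175, 'gap': 9.3, 'F': [0.6, -0.7, -1.0], 'q': [-0.8, 0.21, 2.07, 0.32, 0.63, -0.87], 'sh': [-0.02, -0.08, 0.29], 'rot': [0.0, 0.0, -0.0], 'sh_after': [-0.02, -0.08, 0.29]}
```

Emit:
{"name": "drive_tool", "arguments": {
  "motion": [
    [0,0,0,0,-0.03,0.08,-1],
    [0,0,0,0,-0.02,0.06,-1],
    [0,0,0,0,-0.02,0.06,-1],
    [0,0,0,0,-0.01,0.04,-1],
    [0,0,0,0,0,0,-1]
  ]
}}

```text
time_s: 43.8
tool_pos: [454.7, -329.2, 126.1]
eef_rot: [2.203, 1.865, 0.296]
ft_force: [2.1, -0.3, -0.2]
finger_gap: 9.7
grip_force: 43.9
```

Emit:
{"name": "drive_tool", "arguments": {
  "motion": [
    [0,0,0,0,-0.01,0.04,-1],
    [0,0,0,0,0,0,-1]
  ]
}}

```text
time_s: 44.05
tool_pos: [454.8, -329.3, 126.0]
eef_rot: [2.202, 1.865, 0.296]
ft_force: [-1.6, 1.1, 6.9]
finger_gap: 9.5
grip_force: 45.0
```

Emit:
{"name": "drive_tool", "arguments": {
  "motion": [
    [0,0,0,0,0,-0.02,-1],
    [0,0,0,0,0,0,-0.6],
    [0,0,0,0,0,0,-0.4],
    [0,0,0,0,0,0,-0.4],
    [0,0,0,0,0,0,-0.4],
    [0,0,0,0,0,-0.4,-0.4],
    [0,0,0,0,0,-0.8,-0.4],
    [0,0,0,0,0,-1,-0.4]
  ]
}}

```text
time_s: 45.05
tool_pos: [436.9, -325.7, 178.1]
eef_rot: [2.204, 1.866, 0.295]
ft_force: [0.2, -0.5, 0.6]
finger_gap: 25.1
grip_force: 0.0
```

Emit:
{"name": "drive_tool", "arguments": {
  "motion": [
    [0.75,0,0,0,0,-1,-0.4],
    [0.75,0,0,0,0,-1,-0.4],
    [0.75,0,0,0,0,-1,-0.4],
    [0,0,0,0.5,0,-1,-0.4],
    [0,0,0,1,0,-0.7,-0.4],
    [0,0,0,1,0,0,-0.4],
    [0,0,0,1,0,0,-0.4],
    [0,0,0,1,0,0,0.2]
  ]
}}

```text
time_s: 46.05
tool_pos: [440.5, -211.7, 293.9]
eef_rot: [2.397, 2.029, 0.0]
ft_force: [0.0, 1.0, -0.5]
finger_gap: 42.8
grip_force: 0.0
```

Emit:
{"name": "drive_tool", "arguments": {
  "motion": [
    [0,0,0,1,0,0,0.2],
    [0,0,0,1,0,0,0.2],
    [0,0,0,1,0,0,0.2],
    [0,0,0,1,0,0,0.2],
    [0,0,0,1,0,0,0.2],
    [0,0,0,1,0,0,0.2],
    [0,0,0,1,0,0,0.2],
    [0,0,0,1,0,0,0.2]
  ]
}}

```text
time_s: 47.05
tool_pos: [473.6, -14.5, 293.8]
eef_rot: [2.397, 2.029, 0.001]
ft_force: [-0.2, 0.1, -0.7]
finger_gap: 51.6
grip_force: 0.0
```

Emit:
{"name": "drive_tool", "arguments": {
  "motion": [
    [0,0,1,0,0,0,0.2],
    [0,0,1,0,0,0,0.2],
    [0,0,1,0,0,0,0.2],
    [0,0,1,0,0,0,0.2],
    [0,0,1,0,0,0,0.2],
    [0,0,1,0,0,0,0.2],
    [0,0,1,0,0,0,0.2],
    [0,0,1,0,0,0,0.2]
  ]
}}

```text
time_s: 48.05
tool_pos: [473.5, -15.3, 293.7]
eef_rot: [3.11, 0.443, 0.001]
ft_force: [-0.9, 0.8, 0.0]
finger_gap: 51.5
grip_force: 0.0
```

Emit:
{"name": "drive_tool", "arguments": {
  "motion": [
    [0,0,1,0,0,0,0.2],
    [0,0,1,0,0,0,0.2],
    [0,0,1,0,0,0,0.2],
    [0,0,0.1,0,0,0,0.2]
  ]
}}

```text
time_s: 48.55
tool_pos: [473.5, -15.3, 293.6]
eef_rot: [3.133, -0.226, 0.001]
ft_force: [-0.2, 0.0, -0.0]
finger_gap: 51.4
grip_force: 0.0
```

Run:
```python
from h import *
goto(517.7,440.4,250,-8.1)
b=snap('side','d4'); s=snap('scene','s4'); 
z=s[55:415,150:450]; z2=cv2.resize(b[110:225,240:360],None,fx=4,fy=4,interpolation=2)
o=np.zeros((600,800,3),np.uint8);z=cv2.resize(z,None,fx=1.05,fy=1.05);o[:z.shape[0],:z.shape[1]]=z;o[:z2.shape[0],318:318+480]=z2
z3=b[300:420,150:400]; o[470:590,330:580]=z3
cv2.imwrite('pics/o5.png',np.clip(o[:,:,::-1]*1.4,0,255).astype(np.uint8))
```

```text
{'pos': [473.5, -15.3, 293.6], 't': 48.55, 'gap': 51.4, 'F': [-0.2, 0.0, -0.0], 'q': [-0.12, -0.03, 1.93, -0.0, 1.24, 1.59], 'sh': [-0.87, -18.29, 1.74], 'rot': [0.0, -0.01, -0.02], 'sh_after': [-0.82, -18.29, 1.75]}
```

View pics/o5.png

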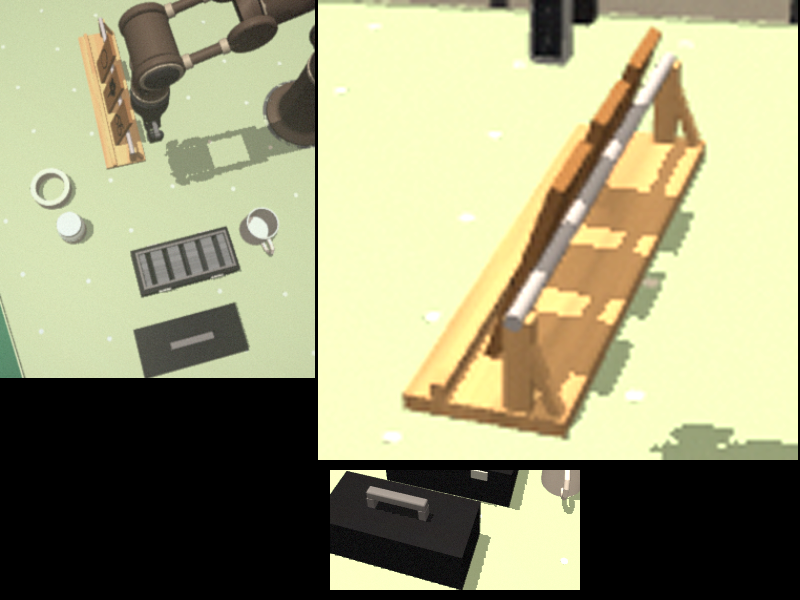

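All three boards lean on the rail side by side, at (560,190), (605,110) and (645,60) in the side crop. The case is empty. The cover stands with its handle at (192,341) in the scene crop. Next I measure the handle.

Run:
```python
from h import *
def handle(n,roi,z,thr):
    a=cv2.imread(f'pics/{n}.png'); g=cv2.GaussianBlur(cv2.cvtColor(a,cv2.COLOR_BGR2GRAY),(3,3),0); x0,y0,x1,y1=roi
    m=np.zeros_like(g); m[y0:y1,x0:x1]=(g>thr)[y0:y1,x0:x1]*255
    c=max(cv2.findContours(m,0,1)[0],key=cv2.contourArea); h=cv2.minAreaRect(c); return h
h=handle('s4',(300,355,370,402),118,55); print(h); B=cv2.boxPoints(h)
P=np.array([onz('s4',u,v,118) for u,v in B]); print(P.round(0),onz('s4',*h[0],118).round(1))
e=max(((P[i]-P[(i+1)%4]) for i in range(4)),key=np.linalg.norm); print('yaw',np.degrees(np.arctan(e[1]/e[0])))
p=onz('s4',*h[0],118); print('side pred',proj('d4',p)); b=handle('d4',(180,310,255,350),0,60); print('side rect',b)
# top-face ends by triangulation
h0=handle('s1',(300,355,370,415),118,55); print('s1',h0, onz('s1',*h0[0],118).round(1))
# case neck outline from s4
a=cv2.imread('pics/s4.png'); g=cv2.cvtColor(a,cv2.COLOR_BGR2GRAY); m=np.zeros_like(g); m[265:345,265:385]=(g<62)[265:345,265:385]*255; m=cv2.morphologyEx(m,cv2.MORPH_CLOSE,np.ones((15,15)))
c=max(cv2.findContours(m,0,1)[0],key=cv2.contourArea); r_=cv2.minAreaRect(c); print('case',r_,[onz('s4',*q,85).round(0)[:2] for q in cv2.boxPoints(r_)], onz('s4',*r_[0],85))
```

```text
((331.1506652832031, 379.0357666015625), (9.355764389038086, 46.71865463256836), 74.2913589477539)
[[609. 415. 118.]
 [500. 430. 118.]
 [503. 450. 118.]
 [611. 436. 118.]] [556.1 432.7 118. ]
yaw -7.632000165310083
side pred [213.84275523 324.27290851]
side rect ((216.1072998046875, 326.04937744140625), (60.91619873046875, 9.218496322631836), 13.392498016357422)
s1 ((334.5, 403.5), (69.0, 21.0), 0.0) [570.6 483.7 118. ]
case ((326.1360168457031, 303.516845703125), (44.1291389465332, 96.0966567993164), 75.25643920898438) [array([605., 195.]), array([358., 228.]), array([379., 337.]), array([618., 303.])] [491.38252258 266.29180642  85.        ]
```

The cover has been knocked about 40 mm towards +x: its handle centre is now at (556,433). I'll hover over it and measure again with the wrist camera.

Emit:
{"name": "drive_tool", "arguments": {
  "motion": [
    [0,0,0,0,-1,0,0.2],
    [0,0,0,0,-1,0,0.2],
    [0,0,0,0,-1,0,0.2],
    [0,0,0,0,-1,0,0.2],
    [0,0,0,0.1,-1,0,0.2],
    [0,0,0,0.1,-1,0,0.2],
    [0,0,0,0.1,-1,0,0.2],
    [0,0,0,0.1,-1,0,0.2]
  ]
}}

```text
time_s: 49.65
tool_pos: [512.5, 182.1, 293.2]
eef_rot: [3.134, -0.224, 0.0]
ft_force: [-0.3, -0.4, 0.8]
finger_gap: 51.0
grip_force: 0.0
```

Emit:
{"name": "drive_tool", "arguments": {
  "motion": [
    [0,0,0,0.1,-1,0,0.2],
    [0,0,0,0.1,-1,0,0.2],
    [0,0,0,0.1,-1,0,0.2],
    [0,0,0,0.1,-1,0,0.2],
    [0,0,0,0,-1,0,0.2],
    [0,0,0,0,-1,0,0.2],
    [0,0,0,0,-1,0,0.2],
    [0,0,0,0,-1,0,0.2]
  ]
}}

```text
time_s: 50.65
tool_pos: [551.1, 379.2, 292.9]
eef_rot: [3.133, -0.226, -0.0]
ft_force: [0.8, -0.5, -0.5]
finger_gap: 51.0
grip_force: 0.0
```

Emit:
{"name": "drive_tool", "arguments": {
  "motion": [
    [0,0,0,0,-1,0.4,0.6],
    [0,0,0,0,-1,0.4,0.6],
    [0,0,0,0,-0.2,0.4,0.6],
    [0,0,0,0,0,0.4,0.6],
    [0,0,0,0,0,0.4,0.6],
    [0,0,0,0,0,0,0.6]
  ]
}}

```text
time_s: 51.4
tool_pos: [558.5, 430.9, 241.7]
eef_rot: [3.131, -0.228, -0.003]
ft_force: [0.1, -0.4, -0.1]
finger_gap: 68.3
grip_force: 0.0
```

Run:
```python
from h import *
goto(556.1,432.7,112,-7.8)
w=snap('wrist','w3'); cv2.imwrite('pics/w3.png',np.clip(w[:,:,::-1]*1.3,0,255).astype(np.uint8))
print([proj('w3',[*p,118],1).round(0) for p in ((606,426),(506,439))])
```

```text
{'pos': [558.5, 430.9, 241.7], 't': 51.4, 'gap': 68.3, 'F': [0.1, -0.4, -0.1], 'q': [0.6, 0.47, 1.43, -0.0, 1.25, 2.31], 'sh': [-0.1, -0.07, 5.19], 'rot': [0.01, 0.01, -0.07], 'sh_after': [-0.11, -0.06, 5.19]}
[array([277., 149.]), array([280., 267.])]
```

View pics/w3.png

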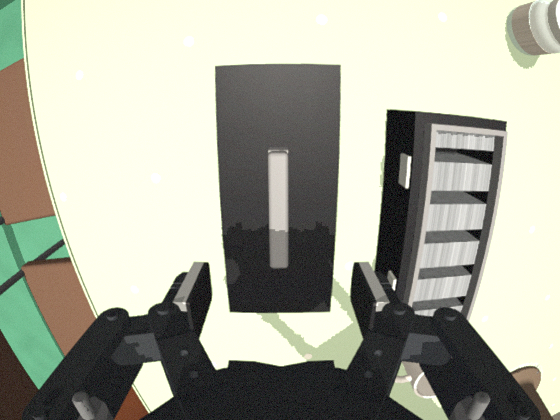

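The wrist view shows the handle top at (278,151)–(279,268), within 1–2 px of prediction, so its position and its 118 mm height agree.

Emit:
{"name": "drive_tool", "arguments": {
  "motion": [
    [0,0,-0.05,-0.1,-0.07,0.8,0.6],
    [0,0,0,0,0,0.8,0.4],
    [0,0,0,0,0,0.8,0.2],
    [0,0,0,0,0,0.8,0.2],
    [0,0,0,0,0,0.8,0.2],
    [0,0,0,0,0,0.8,0.2],
    [0,0,0,0,0,0.35,0.2],
    [0,0,0,0,0,0,0.2]
  ],
  "force": 50
}}

```text
time_s: 52.45
tool_pos: [556.4, 434.0, 113.2]
eef_rot: [3.133, -0.216, -0.002]
ft_force: [-0.0, -0.1, -1.2]
finger_gap: 51.1
grip_force: 0.0
```

Emit:
{"name": "drive_tool", "arguments": {
  "motion": [
    [0,0,0,0,0,0,-1],
    [0,0,0,0,0,0,-1],
    [0,0,0,0,0,0,-1],
    [0,0,0,0,0,0,-1],
    [0,0,0,0,0,0,-1],
    [0,0,0,0,0,0,-1]
  ]
}}

```text
time_s: 53.2
tool_pos: [557.5, 434.1, 115.5]
eef_rot: [-3.134, 0.216, -0.002]
ft_force: [-0.2, -2.9, 5.2]
finger_gap: 15.0
grip_force: 52.3
```

Run:
```python
from h import *
goto(491.3,263,300,-8.1)
```

```text
{'pos': [557.5, 434.1, 115.5], 't': 53.2, 'gap': 15.0, 'F': [-0.2, -2.9, 5.2], 'q': [0.6, 0.6, 1.51, -0.0, 1.04, 2.31], 'sh': [-1.67, 7.14, -7.38], 'rot': [-0.0, -0.01, 0.03], 'sh_after': [-1.66, 7.15, -7.38]}
```

Emit:
{"name": "drive_tool", "arguments": {
  "motion": [
    [0,0,0,0,0,-0.3,-1],
    [0,0,0,0,0,-0.8,-1],
    [0,0,0,0,0,-0.9,-1],
    [0,0,0,0,0,-0.9,-1],
    [0,0,0,0,0,-0.9,-1],
    [0,0,0,0,0,-0.9,-1],
    [0,0,0,0,0,-0.6,-1],
    [0,0,0.03,-0.2,0.4,0,-1]
  ]
}}

```text
time_s: 54.2
tool_pos: [551.5, 425.9, 249.4]
eef_rot: [-3.131, 0.222, -0.006]
ft_force: [-0.5, -1.2, -4.0]
finger_gap: 15.0
grip_force: 51.1
```

Emit:
{"name": "drive_tool", "arguments": {
  "motion": [
    [0,0,0,-0.2,0.9,0,-1],
    [0,0,0,-0.2,0.9,0,-1],
    [0,0,0,-0.2,0.9,0,-1],
    [0,0,0,-0.2,0.9,0,-1],
    [0,0,0,-0.2,0.9,0,-1],
    [0,0,0,-0.2,0.9,0,-1],
    [0,0,0,-0.2,0.9,0,-1],
    [0,0,0,-0.05,0.4,0,-1]
  ]
}}

```text
time_s: 55.2
tool_pos: [489.2, 262.6, 245.6]
eef_rot: [3.132, -0.224, -0.004]
ft_force: [-0.1, -0.1, -3.3]
finger_gap: 15.0
grip_force: 51.1
```

Emit:
{"name": "drive_tool", "arguments": {
  "motion": [
    [0,0,0,0,0,0,-1],
    [0,0,0,0,0,0,-1]
  ]
}}

```text
time_s: 55.45
tool_pos: [491.2, 264.9, 246.8]
eef_rot: [-3.133, 0.223, -0.0]
ft_force: [1.4, 0.4, -3.3]
finger_gap: 15.0
grip_force: 51.1
```

Run:
```python
from h import *
goto(491.3,263,200,-8.1)
s=snap('scene','s5'); b=snap('side','d5')
q=np.radians(-8.1);X=np.array([np.cos(q),np.sin(q)]);Y=np.array([-X[1],X[0]]);c=np.array([491.3,263])
z0=r.read_state()['tool_pos'][2]-113.5
o=np.zeros((600,800,3),np.uint8); z=cv2.resize(b[150:340,180:380],None,fx=3,fy=3,interpolation=2); o[:570,:600]=z
cv2.imwrite('pics/o6.png',np.clip(o[:,:,::-1]*2,0,255).astype(np.uint8))
for k in ((123,54),(-123,54)): 
    p=c+k[0]*X+k[1]*Y
    for h in (85,z0): print(k,h,((proj('d5',[*p,h])-[180,150]+.5)*3).round(0))
```

```text
{'pos': [491.2, 264.9, 246.8], 't': 55.45, 'gap': 15.0, 'F': [1.4, 0.4, -3.3], 'q': [0.42, 0.18, 1.8, 0.0, 1.16, 2.13], 'sh': [0.02, 0.08, 1.87], 'rot': [-0.0, -0.0, -0.0], 'sh_after': [0.02, 0.07, 1.87]}
(123, 54) 85 [ 67. 385.]
(123, 54) 133.33161652079224 [ 58. 325.]
(-123, 54) 85 [454. 466.]
(-123, 54) 133.33161652079224 [458. 405.]
```

View pics/o6.png

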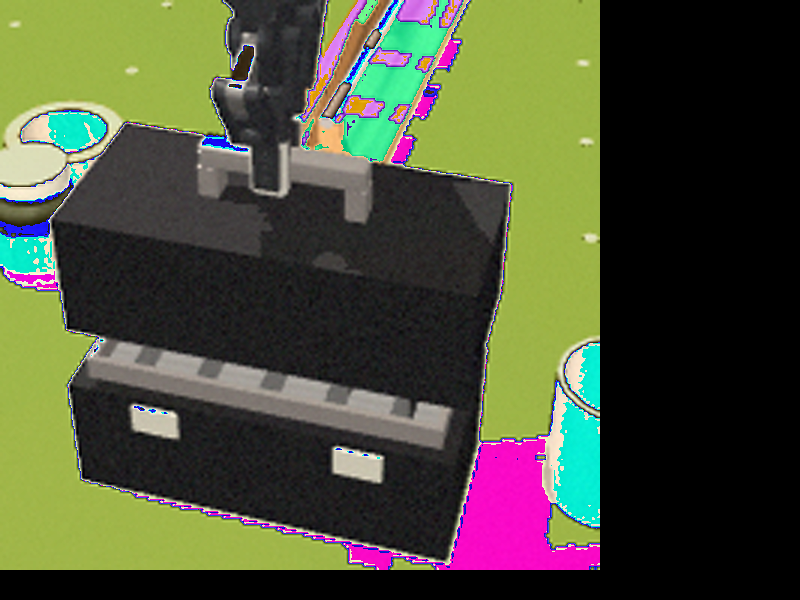

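The side crop shows the cover held level above the case. Its rim corner is at (66,328) against (58,325) predicted, while the case corner (68,385) matches. So the cover sits about 5 mm too far towards -x; I'll quantify that from its top corners.

Run:
```python
from h import *
q=np.radians(-8.1);X=np.array([np.cos(q),np.sin(q)]);Y=np.array([-X[1],X[0]]);c=np.array([491.3,263])
for z in (216,217.5,):
  for n,k,o in (('+-',(123,-54),(125,122)),('--',(-123,-54),(510,184)),('++',(123,54),(52,220)),('-+',(-123,54),(477,297))):
    p=c+k[0]*X+k[1]*Y; P=onz('d5',o[0]/3+180-.5,o[1]/3+150-.5,z)[:2]-p; print(z,n,'dx',(P@X).round(1),'dy',(P@Y).round(1))
a=cv2.imread('pics/s5.png'); z=np.clip(cv2.resize(a[245:345,255:395],None,fx=5.5,fy=5.5,interpolation=2).astype(float)*1.8,0,255).astype(np.uint8); cv2.imwrite('pics/o7.png',z)
for n,k in (('+-',(123,-54)),('--',(-123,-54)),('++',(123,54)),('-+',(-123,54))):
    p=c+k[0]*X+k[1]*Y; print(n,((proj('s5',[*p,216.5])-[255,245]+.5)*5.5).round(0))
```

```text
216 +- dx -5.8 dy 1.8
216 -- dx -5.1 dy 3.3
216 ++ dx -8.1 dy 3.4
216 -+ dx -5.8 dy 4.2
217.5 +- dx -6.9 dy 4.0
217.5 -- dx -5.4 dy 5.5
217.5 ++ dx -9.2 dy 5.3
217.5 -+ dx -6.0 dy 6.1
+- [ 97. 220.]
-- [664.  77.]
++ [161. 482.]
-+ [746. 329.]
```

View pics/o7.png

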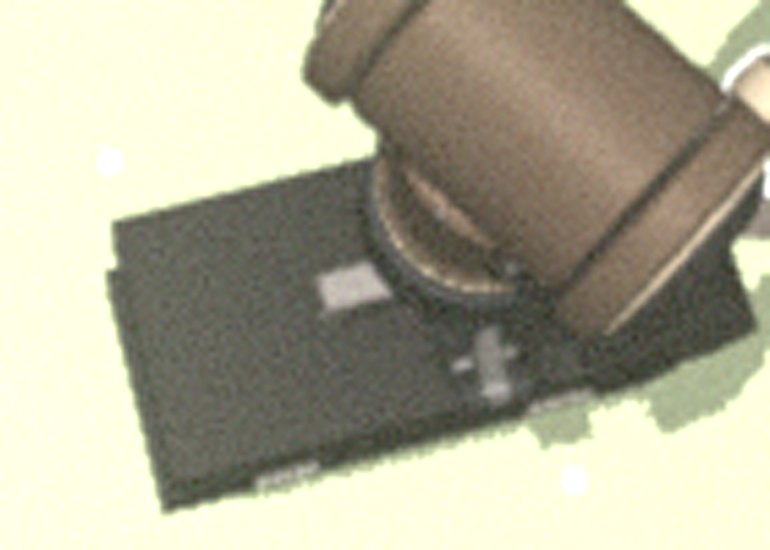

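The scene crop agrees: the cover corners are at (113,222) against (97,220) predicted and (755,328) against (746,329), so it is about 5 mm off towards -x and 2 mm off towards +y. I'll correct that and lower.

Emit:
{"name": "drive_tool", "arguments": {
  "motion": [
    [0,0,0,0.1,0.04,0,-1],
    [0,0,0,0.1,0.04,0.1,-1],
    [0,0,0,0,0,0.2,-1],
    [0,0,0,0,0,0.25,-1],
    [0,0,0,0,0,0.2,-1],
    [0,0,0,0,0,0.15,-1],
    [0,0,0,0,0,0.15,-1],
    [0,0,0,0,0,0,-1]
  ]
}}

```text
time_s: 56.55
tool_pos: [495.3, 261.6, 220.2]
eef_rot: [3.133, -0.223, -0.001]
ft_force: [0.1, 0.6, -3.8]
finger_gap: 15.2
grip_force: 51.1
```

Emit:
{"name": "drive_tool", "arguments": {
  "motion": [
    [0,0,0,0,0,0.15,-1],
    [0,0,0,0,0,0.15,-1],
    [0,0,0,0,0,0.15,-1],
    [0,0,0,0,0,0.1,-1],
    [0,0,0,0,0,0.1,-1],
    [0,0,0,0,0,0,-1]
  ]
}}

```text
time_s: 57.3
tool_pos: [495.4, 261.6, 204.0]
eef_rot: [3.133, -0.223, -0.001]
ft_force: [-0.2, 0.4, -3.0]
finger_gap: 14.8
grip_force: 51.1
```

Run:
```python
from h import *
goto(496.3,263,198,-8.1)
```

```text
{'pos': [495.4, 261.6, 204.0], 't': 57.3, 'gap': 14.8, 'F': [-0.2, 0.4, -3.0], 'q': [0.41, 0.23, 1.83, 0.0, 1.08, 2.12], 'sh': [0.03, -0.06, 0.24], 'rot': [0.0, 0.0, -0.0], 'sh_after': [0.03, -0.06, 0.24]}
```

Emit:
{"name": "drive_tool", "arguments": {
  "motion": [
    [0,0,0,0,0,0.1,-1],
    [0,0,0,0,0,0.08,-1],
    [0,0,0,0,0,0.05,-1],
    [0,0,0,0,0,0,-1]
  ]
}}

```text
time_s: 57.8
tool_pos: [495.6, 261.5, 200.4]
eef_rot: [3.133, -0.223, 0.0]
ft_force: [-4.0, -2.5, 5.8]
finger_gap: 15.0
grip_force: 52.3
```

Emit:
{"name": "drive_tool", "arguments": {
  "motion": [
    [0,0,0,0,0,0.04,-1],
    [0,0,0,0,0,0,-1]
  ]
}}

```text
time_s: 58.05
tool_pos: [495.6, 261.4, 200.3]
eef_rot: [3.133, -0.223, -0.0]
ft_force: [-6.1, -4.9, 9.4]
finger_gap: 15.1
grip_force: 52.9
```

Emit:
{"name": "drive_tool", "arguments": {
  "motion": [
    [0,0,0,0,0,-0.04,-1],
    [0,0,0,0,0,0,-0.4],
    [0,0,0,0,0,0,0.2],
    [0,0,0,0,0,0,0.2],
    [0,0,0,0,0,-0.3,0.2],
    [0,0,0,0,0,-0.8,0.2],
    [0,0,0,0,0,-1,0.2],
    [0,0,0,0,0,-1,0.2]
  ]
}}

```text
time_s: 59.05
tool_pos: [495.7, 261.7, 277.2]
eef_rot: [-3.134, 0.223, -0.0]
ft_force: [0.3, 1.0, 0.1]
finger_gap: 51.4
grip_force: 0.0
```

Emit:
{"name": "drive_tool", "arguments": {
  "motion": [
    [0,0,0,0,1,-0.5,0.2],
    [0,0,0,0,1,0,0.2],
    [0,0,0,0,1,0,0.2],
    [0,0,0,0,1,0,0.2],
    [0,0,0,0,1,0,0.2],
    [0,0,0,0,1,0,0.2],
    [0,0,0,0,1,0,0.2],
    [0,0,0,0,1,0,0.2]
  ]
}}

```text
time_s: 60.05
tool_pos: [467.3, 62.9, 289.2]
eef_rot: [-3.134, 0.223, -0.001]
ft_force: [0.7, 0.0, -0.8]
finger_gap: 51.3
grip_force: 0.0
```

Run:
```python
from h import *
st()
b=snap('side','d6'); s=snap('scene','s6')
a=cv2.imread('pics/s6.png'); g=cv2.cvtColor(a,cv2.COLOR_BGR2GRAY)
def rect(m,roi):
    x0,y0,x1,y1=roi; mm=np.zeros_like(m); mm[y0:y1,x0:x1]=m[y0:y1,x0:x1]
    return cv2.minAreaRect(max(cv2.findContours(mm,0,1)[0],key=cv2.contourArea))
h=rect((g>55).astype(np.uint8)*255,(300,283,360,310)); print(h,onz('s6',*h[0],203))
a0=cv2.imread('pics/s0.png') if 0 else cv2.imread('pics/scene0.png'); g0=cv2.cvtColor(a0,6); h0=rect((g0>55).astype(np.uint8)*255,(300,283,360,310)); print(h0)
o=np.zeros((600,800,3),np.uint8); z=cv2.resize(b[110:340,180:400],None,fx=2.5,fy=2.5,interpolation=2); o[:575,:550]=z; z=cv2.resize(s[60:225,200:300],None,fx=2.5,fy=2.5); o[:z.shape[0],550:800]=z
cv2.imwrite('pics/o8.png',np.clip(o[:,:,::-1].astype(float)*1.4,0,255).astype(np.uint8))
```

```text
{'time_s': 60.05, 'qpos': [0.041, -0.032, 1.94, -0.0, 1.233, 1.754], 'tool_pos': [467.299, 62.921, 289.154], 'eef_rot': [-3.134, 0.223, -0.001], 'ft_force': [0.746, 0.017, -0.768], 'finger_gap': 51.335, 'grip_force': 0.0}
((325.5, 296.0), (26.0, 51.0), 90.0) [501.81336539 260.46803524 203.        ]
((329.47540283203125, 295.0064697265625), (9.925237655639648, 44.68901824951172), 75.25643920898438)
```

View pics/o8.png

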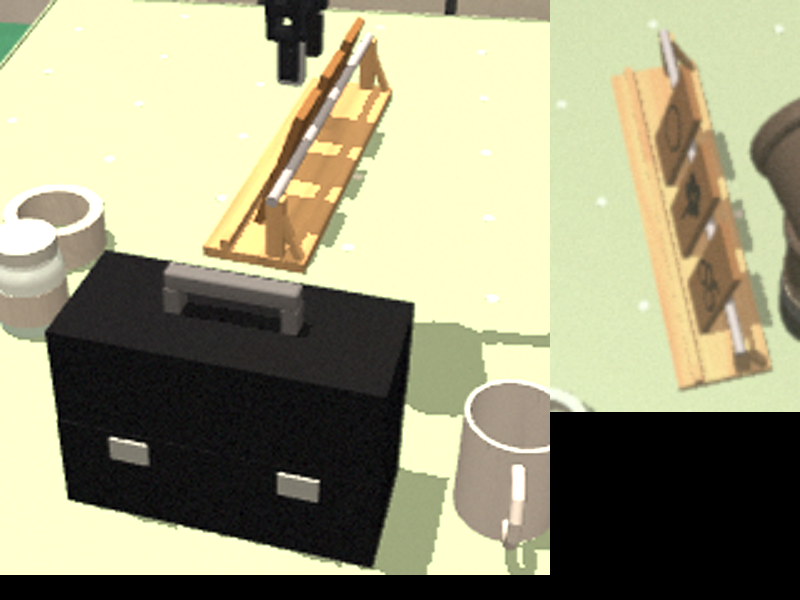

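The side view shows the cover seated flush, with corners at (105,250) and (413,303), the same as before it was lifted. The three boards lean side by side with pictures outward, at (712,290), (695,205) and (677,120). Handing in.

```bash
python3 -c "
from rig import r
print(r.job_done())"
```

```text
the job is handed in; nothing more can be done
None
```

The job is handed in after 60 s on the robot clock: all three boards in the case lean on the stand, pictures out, and the cover is back on, seated flush; the hand-in gave no verdict.

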